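# Reload a shaft-marking jig

## Task

Get the marking jig ready for its next batch: crank the clamp bar fully up, take out the finished shaft and lay it flat in the grey tray, and lower every blank shaft on the bench into its own pair of V-notches, centred end to end with its collars clear of the rails. Then crank the bar right down to its stop so that it clamps the shafts, and last turn the marker's selector four clicks clockwise, from off to programme four. Leave the screwdriver, the bracket and the idler wheel where they are.

Things in the scene. Friction and masses are not known exactly. Their poses are not given: they have to be found in the camera images.
- finished_mid (a point): The finished shaft: steel shaft: round body 22 mm in diameter and 100 mm long, a square collar (30 mm, 12 mm long) at each end, 3 mm stubs beyond; 130 mm over all, 0.2 to 0.4 kg. The point is its middle, on its axis; x runs along it. At the start it lies in the middle pair of notches, under the partly lowered clamp bar.
- blank1_mid (a point): A blank (absent in some runs), lying to the right of the jig at the start, its axis 15 mm above the bench: steel shaft: round body 22 mm in diameter and 100 mm long, a square collar (30 mm, 12 mm long) at each end, 3 mm stubs beyond; 130 mm over all, 0.2 to 0.4 kg. The point is its middle, on its axis; x runs along it. 
- blank2_mid (a point): A blank (absent in some runs), lying to the right of the jig at the start, its axis 15 mm above the bench: steel shaft: round body 22 mm in diameter and 100 mm long, a square collar (30 mm, 12 mm long) at each end, 3 mm stubs beyond; 130 mm over all, 0.2 to 0.4 kg. The point is its middle, on its axis; x runs along it. 
- blank3_mid (a point): A blank (absent in some runs), lying to the right of the jig at the start, its axis 15 mm above the bench: steel shaft: round body 22 mm in diameter and 100 mm long, a square collar (30 mm, 12 mm long) at each end, 3 mm stubs beyond; 130 mm over all, 0.2 to 0.4 kg. The point is its middle, on its axis; x runs along it. 
- groove1 (a point): The right-hand (-y) of the jig's three pairs of V-notches: where the middle of a seated shaft lies, 41.6 mm above the bench. x runs along the shaft, towards the clamp bar's pivot (world x within 0.2 rad); y across it to the left; z up.
- groove2 (a point): The middle of the jig's three pairs of V-notches: where the middle of a seated shaft lies, 41.6 mm above the bench. x runs along the shaft, towards the clamp bar's pivot (world x within 0.2 rad); y across it to the left; z up.
- groove3 (a point): The left-hand (+y) of the jig's three pairs of V-notches: where the middle of a seated shaft lies, 41.6 mm above the bench. x runs along the shaft, towards the clamp bar's pivot (world x within 0.2 rad); y across it to the left; z up.
- fixture: The jig, fixed: base plate 10 mm thick with two steel rails 42 mm high and 14 mm thick, centred 36 mm before and behind its origin, 58 mm free between them for fingers. In them 90 degree V's, 32 mm wide, 16 mm deep, 60 mm apart. A shaft laid roughly in line slides to the V's centre; 7 mm off along x a collar meets a rail. Origin on the bench below groove2; axes as the grooves'.
- crank (a joint): Hand crank on an upright shaft at the jig's far left; a worm swings the clamp bar. 0 = bar fully raised (18 degrees past upright); 18.85 rad (three turns) = down on its stop, sprung pads pressing the shafts. Clockwise from above lowers the bar and increases it. Needs 6 to 10 N at the handle; stays where left. Raised, the bar is 130 mm high, 85 to 135 mm beyond the grooves' points; at the start it reads 14.5 to 16.5.
- crank_hub (a point): On the crank's upright turning axis, 160 mm above the bench, level with the middle of the handle; fixed to the jig. The gear tower below it is 44 mm square and 118 mm high.
- crank_handle (a point): Middle of the crank's upright handle, a black cylinder 18 mm in diameter and 44 mm tall that spins freely on its pin, 45 mm from the axis and 160 mm above the bench. The flat crank arm below it has its top 136 mm above the bench. The orientation of this point means nothing.
- selector (a joint): Rotary selector on top of the marker's control unit: 0 = off (start), one detent click every 30 degrees (0.5236 rad), clockwise seen from above increasing, up to 6 clicks; programme four = 2.094 rad. The detents pull it to the nearest click (0.05 N m at most).
- selector_grip (a point): On the selector's axis at the height to grip, 92 mm above the bench: a black bar-shaped knob 42 mm long (along this point's x), 14 mm thick (along its y), whose top is 99 mm above the bench; the point turns with the knob. The white line on its top lies on its -x side. The control unit is a box 130 mm square and 54 mm high, with seven white ticks round the knob (the widest is off).
- tray: Fixed grey tray for finished shafts, 112 mm (its x) by 166 mm (its y) and 30 mm high, walls and floor 4 mm thick; origin under its centre, on the bench. A shaft fits only along its y; lying flat in it, its axis is about 19 mm above the bench.
- screwdriver: Bystander: screwdriver with a red handle, 190 mm long, beyond the jig. Leave alone.
- bracket: Bystander: tan printed angle bracket, 50 mm, beyond the control unit and the tray. Leave alone.
- idler: Bystander: black idler wheel, 38 mm across, 26 mm high, beyond the control side of the jig. Leave alone.
Things that resemble listed ones, but are neither listed nor needed, are in the scene too. What is shaped like the part that bears finished_mid but purple is not meant. Of the things that look like the tray, take the one that is farthest to the robot's right at the start.

How it is judged (in metres and radians):
On the way, in this order (a step that is already met when the one before it is completed fails the run):
1. the clamp bar is cranked up (value of joint crank below 3 rad), for 0.2 s.
2. with the bar still up, the finished shaft lies flat in the tray and every blank lies centred in a pair of notches (value of joint crank below 4 rad and x of finished_mid in the frame of tray between -0.045 and 0.045 m and y of finished_mid in the frame of tray between -0.03 and 0.03 m and z of finished_mid in the frame of tray between 0.01 and 0.026 m and height (world z) of blank1_mid between 0.0386 and 0.0456 m and angle between the x axis of each of blank1_mid, blank2_mid, blank3_mid and the x axis of fixture, either way round below 0.06 rad and (horizontal distance between blank1_mid and groove1 below 0.008 m or horizontal distance between blank1_mid and groove2 below 0.008 m or horizontal distance between blank1_mid and groove3 below 0.008 m) and height (world z) of blank2_mid between 0.0386 and 0.0456 m and (horizontal distance between blank2_mid and groove1 below 0.008 m or horizontal distance between blank2_mid and groove2 below 0.008 m or horizontal distance between blank2_mid and groove3 below 0.008 m) and height (world z) of blank3_mid between 0.0386 and 0.0456 m and (horizontal distance between blank3_mid and groove1 below 0.008 m or horizontal distance between blank3_mid and groove2 below 0.008 m or horizontal distance between blank3_mid and groove3 below 0.008 m)), for 0.2 s.
3. the bar is cranked down to its stop (value of joint crank above 18.4 rad), for 0.2 s.
4. the selector is on programme four (value of joint selector between 1.9444 and 2.2444 rad), for 0.2 s.
At the end, for the whole second after the job is handed in: Bar down (crank within 0.45 rad of its stop); every blank in a pair of notches (middle within 8 mm, axis 38.6 to 45.6 mm up, parallel within 0.06 rad); the finished shaft flat in the tray, its middle within 45 mm (x) and 30 mm (y) of the tray's; selector at four clicks (0.15 rad) (all of step 4 and value of joint crank above 18.4 rad and x of finished_mid in the frame of tray between -0.045 and 0.045 m and y of finished_mid in the frame of tray between -0.03 and 0.03 m and z of finished_mid in the frame of tray between 0.01 and 0.026 m and height (world z) of blank1_mid between 0.0386 and 0.0456 m and angle between the x axis of each of blank1_mid, blank2_mid, blank3_mid and the x axis of fixture, either way round below 0.06 rad and (horizontal distance between blank1_mid and groove1 below 0.008 m or horizontal distance between blank1_mid and groove2 below 0.008 m or horizontal distance between blank1_mid and groove3 below 0.008 m) and height (world z) of blank2_mid between 0.0386 and 0.0456 m and (horizontal distance between blank2_mid and groove1 below 0.008 m or horizontal distance between blank2_mid and groove2 below 0.008 m or horizontal distance between blank2_mid and groove3 below 0.008 m) and height (world z) of blank3_mid between 0.0386 and 0.0456 m and (horizontal distance between blank3_mid and groove1 below 0.008 m or horizontal distance between blank3_mid and groove2 below 0.008 m or horizontal distance between blank3_mid and groove3 below 0.008 m)); the robot touches nothing.
It fails at once if the screwdriver is moved more than 4 cm (distance of screwdriver from where it was at the start of the episode above 0.04 m).
It fails at once if the bracket is moved more than 4 cm (distance of bracket from where it was at the start of the episode above 0.04 m).
It fails at once if the idler is moved more than 4 cm (distance of idler from where it was at the start of the episode above 0.04 m).
Of blank1, blank2, blank3 only 2 to 3 are there at a start; the rules pass over those that are not, and their reading is None.
At some moment in a run one of blank1, blank2, blank3 may be knocked a few centimetres aside while the robot is not near it.
Once in a run the grip may slacken for a moment while it holds something.
It also fails if it takes over 210 s, if anything falls off the work surface, if the arm or the gripper's body presses on something with over 40 N, if the wrist force passes 120 N, or if a joint passes its speed limit or range.

## Robot

A 7-joint arm with a two-finger parallel gripper is mounted at the origin on the work surface. World frame = base frame: x ahead of the robot, y to its left, z up, the work surface at z = 0. Lengths are in m, angles in degrees, forces in N, time in s.
With the tool pointing down it reaches from about 0.4 to 0.925 m from the base axis. Payload 5.6 kg.
Tool frame: the origin (TCP) lies on the mounting face of the last link; the fingertips stand 173 mm ahead of it and the grasp point (between the pads) lies bot.grasp_offset ahead of it (bot.grasp_offset is the distance from the TCP to the grasp point, in m); z points along the fingers, y is the direction in which the jaws open and shut (so a half turn about z gives the same grasp; the last joint's range is limited). The gripper opens to 85 mm and grips with 20 to 120 N. Pads are 22 mm wide; open, the fingers measure 114 mm over their backs; the gripper's body (76 mm by 85 mm) begins 54 mm behind the grasp point. The pads swing forward as they close: fully open they stand 13 mm farther back than shut.
Start: joints at [-79.355, 26.786, -0.665, 91.828, 0.344, 61.387, -3.226], TCP at [0.147, 0.633, 0.405] pointing down, gripper open.
Joint ranges: [-144.91, 144.91], [-17.63, 115.5], [-89.93, 88.59], [15.96, 139.68], [-74.01, 254.01], [8.47, 105.57], [-167.45, 167.45]. Speed limits (degrees/s): [147.25, 147.25, 180, 180, 180, 180, 180].

## Interface

Orientations are given as [roll, pitch, yaw] about the fixed x, y, z axes, in that order (R = Rz(yaw) Ry(pitch) Rx(roll)).
In Python, from workcell import bot gives the robot as it stands. The module is installed in compiled form; this text tells all that it offers.
- The arm moves only by the tool play_rows, never from a script. Its argument "steps" is a list of rows, each a list of 3 entries, a list of its own where there are three numbers: the shift along the tool's x, y, z in units of 30 mm (1.0 is 30 mm), then the turn, a rotation vector about the tool's x, y, z in rad, then the opening, from 0 (shut) to 1 (fully open). A call has 1 to 12 rows; each row shifts and turns the commanded pose from where the row before left it, along the tool's axes as they then stand; what a row does not reach is not made up. A row lasts 1/10 s, in which the tool goes at most 50 mm and 8.59 degrees, less where a joint would pass 70% of its speed; a pose out of reach is approached as far as the arm can. A call is refused whole if a number of a shift passes 1 or a number of a turn 0.15, either way. A call with a gripper value outside its range is refused whole. The fingers move at their own pace and stop on an object; the grip force is fixed at half the most. Time passes only in rows, so rows that do not move let the fingers close. It gives the time, the measured TCP pose, the force and the opening at its end, in the units of the state.
- bot.sense(): the state, without advancing time (a new reading comes with each control period).
- bot.read_camera(name): name is "side" or "top"; returns a dict with "pixels" (420x560x3 uint8, red, green, blue), "z_map" (420x560 float32, m along the optical axis (not along the pixel's ray), 0 where there is no reading), "camera_matrix" (3x3 intrinsics, pixels), "R" (3x3) and "t" (3): a world point X has camera coordinates R X + t. Camera axes: x right, y down, z forward; pixel columns grow to the right and rows downward; lengths in m; the calibration is good to about 2 mm. A picture is of the moment at which its call begins.
- bot.finish_job(): hands the job in, once; it reports no verdict.
Trained networks look in the newest picture that a camera, given by its name, has taken for a name from the list of things; names that differ only in an ending like _2 or _b are one class to them, and where a whole thing is asked for, a point or a joint stands for the part that bears it (a point fixed in the world has none). Each returns a list of dicts, best first, with "score" (0 to 1); they miss things now and then, are a little off and sometimes report something else, mostly with a low value. They report only what shows in the picture. A call takes as long as a camera call. They do not tell look-alikes from the thing itself.
- bot.trace(camera, query): "pixels" (420x560 bool, what is visible of it) and "xy" ([column, row] in pixels, amid what is visible of it).
- bot.spot_point(camera, query): "xy" ([column, row] in pixels: a listed point, or the origin of a listed thing).
The state is a dict: "time": time; "joints": joint angles; "qvel": joint speeds; "joint_torque": joint torques, N m; "tool_pos": TCP position; "tool_rot": TCP orientation; "wrist_force": force on the tool from outside, world axes, zero at the start; "torque": the same for the moment, N m; "finger_gap": finger opening in m.
Only numpy, scipy, OpenCV 4.12 (cv2) and the standard library are available. Lean on these libraries where they do the work, as an engineer would, in place of code of your own. Each camera call takes 0.05 s, during which the arm holds its last target.

## Working session

There is one attempt and no reset: what is moved stays moved. The work goes in short steps, Python scripts to look and compute and a tool call to move; the robot and the scene stay as the last step left them, time stands still between calls to the robot, and variables do not carry over. Pictures are saved under pics/ and viewed, and the job is handed in when it is done.

Besides the shell and the picture viewer there is one more tool, called as a command line: name --argument value ..., lists and objects as JSON in quotes. play_rows: Moves the arm, as the interface text tells. Its arguments: {"type":"object","properties":{"steps":{"type":"array","items":{"type":"array"}}},"required":["steps"]}

```bash
ls; mkdir -p pics; python3 - <<'E'
from workcell import bot
import cv2
print(bot.sense(), bot.grasp_offset)
for n in ("side","top"):
    c=bot.read_camera(n); cv2.imwrite(f"pics/{n}0.png",c["pixels"][:,:,::-1]); print(n,c["camera_matrix"],c["R"],c["t"])
E
```

```text
pics
{'time': 0.0, 'joints': array([-79.3549207 ,  26.83766497,  -0.66446727,  91.88381079,
         0.34257499,  61.38766863,  -3.22641016]), 'qvel': array([ 0.02586992,  0.00762278,  0.00614396, -0.0151624 ,  0.00476907,
        0.09778484, -0.08969845]), 'joint_torque': array([ 9.78739718e-05, -5.32378685e+01,  2.14476278e-02, -2.51303279e+01,
        1.13955222e-02,  7.70928513e-03, -2.80126621e-06]), 'tool_pos': array([0.14740673, 0.63278863, 0.4036983 ]), 'tool_rot': array([-1.79893033e+02,  6.48463814e-03,  1.66886035e+02]), 'wrist_force': array([-0.1309959 , -0.26852811, -0.69359741]), 'torque': array([ 0.00144919,  0.01388849, -0.00371494]), 'finger_gap': 0.08562566591322016} 0.1547
side [[538.58982031   0.         280.41892231]
 [  0.         538.58982031 216.05611455]
 [  0.           0.           1.        ]] [[ 0.95606905 -0.29230953  0.02207083]
 [-0.18895076 -0.67206893 -0.71597553]
 [ 0.22411959  0.68035174 -0.69777641]] [-0.49565872  0.29154116  1.30758497]
top [[412.36733035   0.         286.64106214]
 [  0.         412.36733035 205.64046777]
 [  0.           0.           1.        ]] [[ 0.02703479 -0.99921881  0.02882524]
 [-0.9890036  -0.0309304  -0.14462087]
 [ 0.14539947 -0.02459847 -0.98906719]] [0.11544468 0.55830058 1.09638622]
```

View pics/top0.png

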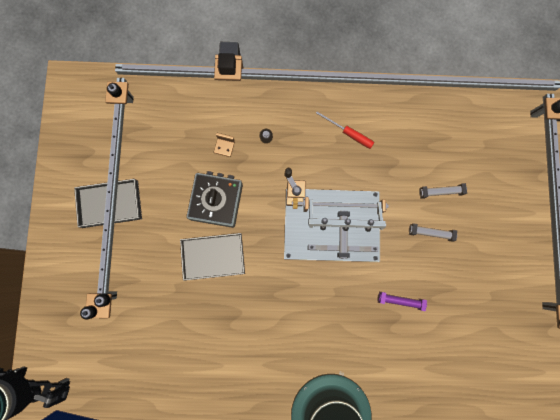

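View pics/side0.png

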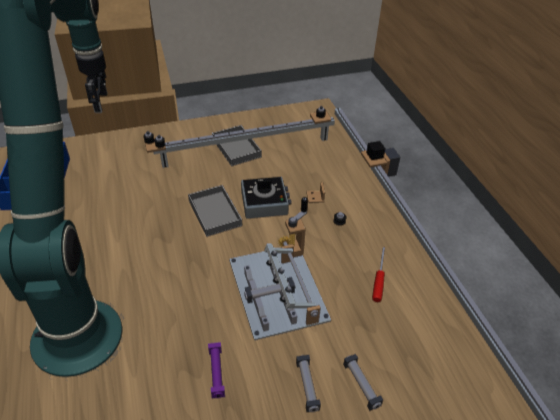

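The top view shows two grey blanks at (443,190) and (433,232). The purple decoy is at (402,300), the jig at (335,225), the crank handle at about (288,173) and the selector at (213,198). The right-most tray is at (212,257). Next I'll measure poses.

```bash
cat > h.py <<'E'
from workcell import bot
import numpy as np, cv2
from scipy.spatial.transform import Rotation as Ro
np.set_printoptions(precision=4,suppress=True)
def ray(c,xy):
    d=np.linalg.solve(c["camera_matrix"],[xy[0],xy[1],1.0]); return -c["R"].T@c["t"], c["R"].T@d
def atz(c,xy,z):
    o,d=ray(c,xy); return o+d*(z-o[2])/d[2]
def cloud(c):
    z=c["z_map"]; v,u=np.indices(z.shape)
    P=np.stack([u,v,np.ones_like(u)],-1)@np.linalg.inv(c["camera_matrix"]).T*z[...,None]
    return (P-c["t"])@c["R"]
def proj(c,X):
    p=c["camera_matrix"]@(c["R"]@np.asarray(X)+c["t"]); return p[:2]/p[2]
def axis(P2):  # minAreaRect centre & long axis angle
    (cx,cy),(w,h),a=cv2.minAreaRect((np.asarray(P2)*1000).astype(np.float32))
    if w<h: a+=90; w,h=h,w
    a=(a+90)%180-90
    return cx/1000,cy/1000,w,h,a
E
python3 - <<'E'
from h import *
hz=dict(finished_mid=.0416,blank1_mid=.015,groove1=.0416,groove2=.0416,groove3=.0416,crank_hub=.16,crank_handle=.16,selector_grip=.092,tray=0,fixture=0,bracket=0,idler=.0,screwdriver=.01)
for n in ("top","side"):
    c=bot.read_camera(n); C=cloud(c)
    for q in hz:
        for r in bot.spot_point(n,q)[:6]:
            u,v=map(int,np.round(r["xy"])); print(n,q,round(r["score"],2),np.round(r["xy"]),atz(c,r["xy"],hz[q]),C[min(v,419),min(u,559)])
    for q in ("blank1_mid","finished_mid","tray","selector_grip","crank_handle"):
        for r in bot.trace(n,q)[:5]:
            m=r["pixels"]; P=C[m]; P=P[c["z_map"][m]>0]
            print(" T",n,q,round(r["score"],2),m.sum(),"med",np.median(P,0),"max z",np.percentile(P[:,2],95),axis(P[:,:2]))
E
```

```text
top finished_mid 0.87 [399. 300.] [ 0.3084 -0.1769  0.0416] [ 0.3072 -0.1811  0.025 ]
top finished_mid 0.66 [344. 237.] [ 0.4737 -0.0284  0.0416] [ 0.4721 -0.0254  0.0514]
top blank1_mid 0.79 [430. 229.] [ 0.5033 -0.2759  0.015 ] [ 0.5033 -0.2703  0.0261]
top blank1_mid 0.75 [213. 195.] [0.5811 0.3389 0.015 ] [0.5681 0.3258 0.0975]
top groove1 0.9 [364. 234.] [ 0.484  -0.0827  0.0416] [ 0.4852 -0.0886  0.0104]
top groove1 0.77 [323. 235.] [0.4768 0.0313 0.0416] [0.4791 0.0268 0.0096]
top groove1 0.68 [343. 235.] [ 0.4774 -0.0251  0.0416] [ 0.4772 -0.0221  0.0544]
top groove1 0.29 [267. 138.] [0.7461 0.1919 0.0416] [0.7516 0.1928 0.0196]
top groove2 0.9 [364. 234.] [ 0.484  -0.0827  0.0416] [ 0.4852 -0.0886  0.0104]
top groove2 0.77 [323. 235.] [0.4768 0.0313 0.0416] [0.4791 0.0268 0.0096]
top groove2 0.68 [343. 235.] [ 0.4774 -0.0251  0.0416] [ 0.4772 -0.0221  0.0544]
top groove2 0.29 [267. 138.] [0.7461 0.1919 0.0416] [0.7516 0.1928 0.0196]
top groove3 0.9 [364. 234.] [ 0.484  -0.0827  0.0416] [ 0.4852 -0.0886  0.0104]
top groove3 0.77 [323. 235.] [0.4768 0.0313 0.0416] [0.4791 0.02
[... 5860 characters left out ...]
med [0.5554 0.6039 0.0073] max z 0.030066667662377845 (0.550310791015625, 0.6255771484375, 183.4724884033203, 116.95327758789062, -79.61175441741943)
 T side selector_grip 0.75 224 med [0.5623 0.3229 0.0778] max z 0.09971134753475683 (0.5559578247070313, 0.33459671020507814, 65.02460479736328, 41.01466369628906, -53.43506622314453)
 T side crank_handle 0.62 75 med [0.6183 0.1265 0.1612] max z 0.18102196646439278 (0.6542476196289062, 0.19398538208007812, 167.55873107910156, 16.072561264038086, 61.870635986328125)
 T side crank_handle 0.26 1761 med [0.4117 0.3346 0.0056] max z 0.02914816217996356 (0.4084512939453125, 0.3465028991699219, 211.359619140625, 112.64825439453125, -82.66785335540771)
```

```bash
cat >> h.py <<'E'
def hmap(clouds,x0,x1,y0,y1,res=.001):
    H=np.zeros((int((x1-x0)/res),int((y1-y0)/res)),np.float32)
    for C in clouds:
        P=C.reshape(-1,3); i=((x1-P[:,0])/res).astype(int); j=((y1-P[:,1])/res).astype(int)
        k=(i>=0)&(j>=0)&(i<H.shape[0])&(j<H.shape[1]); np.maximum.at(H,(i[k],j[k]),P[k,2])
    return H
E
python3 - <<'E'
from h import *
ct=bot.read_camera("top"); cs=bot.read_camera("side")
np.savez("c0.npz",t=cloud(ct),s=cloud(cs))
T=cloud(ct);S=cloud(cs)
for nm,A in (("t",T),("s",S)):
    H=hmap([A],.35,.70,-.15,.2,.0012)
    H=cv2.morphologyEx(H,cv2.MORPH_CLOSE,np.ones((3,3)))
    img=cv2.applyColorMap(np.uint8(np.clip(H/.19*255,0,255)),cv2.COLORMAP_JET)
    cv2.imwrite(f"pics/h{nm}.png",cv2.resize(img,(580,580),interpolation=0))
im=ct["pixels"][120:280,160:400]; cv2.imwrite("pics/zt.png",cv2.resize(im,(780,520),interpolation=cv2.INTER_CUBIC)[:,:,::-1])
im=cs["pixels"][170:345,180:340]; cv2.imwrite("pics/zs.png",cv2.resize(im,(548,600),interpolation=cv2.INTER_CUBIC)[:,:,::-1])
# jig base plate
for nm,A in (("t",T),("s",S)):
    P=A.reshape(-1,3)
    k=(P[:,0]>.36)&(P[:,0]<.62)&(P[:,1]>-.16)&(P[:,1]<.17)
    for lo,hi in ((.006,.014),(.039,.044),(.105,.122)):
        kk=k&(P[:,2]>lo)&(P[:,2]<hi); print(nm,lo,kk.sum(),axis(P[kk,:2]))
    # gantry
    k=(P[:,1]>.5)&(P[:,1]<.8)&(P[:,0]>.2)&(P[:,2]>.05); print("gantry",P[k].min(0),P[k].max(0))
E
```

```text
t 0.006 4322 (0.490172119140625, -0.0037381134033203124, 301.47393798828125, 246.6151885986328, -88.91550016403198)
t 0.039 219 (0.49649078369140626, 0.004619415283203125, 255.3729248046875, 160.8180389404297, 89.36363220214844)
t 0.105 486 (0.5249087524414062, 0.01772760009765625, 274.7569885253906, 90.53395080566406, 64.80572509765625)
gantry [0.2496 0.5002 0.0523] [0.9092 0.6297 0.1404]
s 0.006 3397 (0.4877329406738281, 0.002084228515625, 324.68560791015625, 246.6837615966797, -88.67600679397583)
s 0.039 283 (0.5076506958007813, 0.005191452026367187, 270.0514831542969, 174.63433837890625, 81.4252700805664)
s 0.105 403 (0.5242679443359375, 0.014044486999511718, 270.78839111328125, 90.60954284667969, 63.985687255859375)
gantry [0.2004 0.5005 0.05  ] [1.8952 0.8    0.5391]
```

View pics/zt.png

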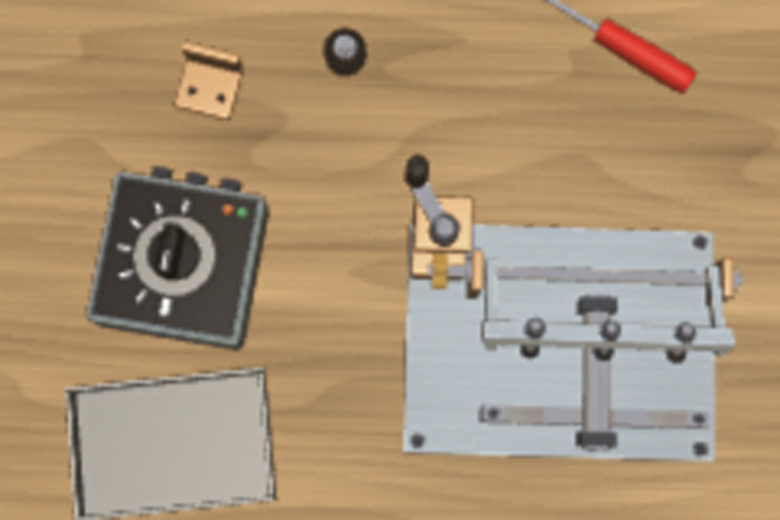

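View pics/zs.png

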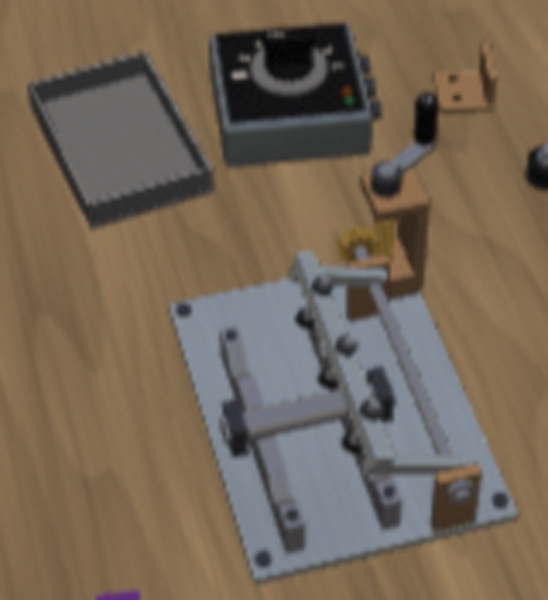

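View pics/ht.png

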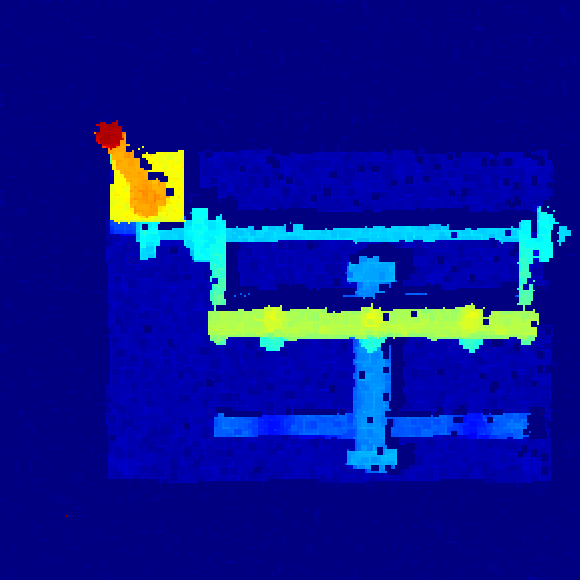

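```bash
python3 - <<'E'
from h import *
d=np.load("c0.npz")
from scipy.optimize import least_squares
def circ(P,r):
    f=lambda p:np.hypot(P[:,0]-p[0],P[:,1]-p[1])-r
    s=least_squares(f,P[:,:2].mean(0),loss='soft_l1',f_scale=.001); return s.x, np.abs(s.fun).mean()
for nm in "ts":
    P=d[nm].reshape(-1,3)
    box=lambda a,b,c,e,f,g:P[(P[:,0]>a)&(P[:,0]<b)&(P[:,1]>c)&(P[:,1]<e)&(P[:,2]>f)&(P[:,2]<g)]
    h=box(.59,.65,.11,.15,.178,.19); print(nm,"handle top",len(h),h.mean(0) if len(h) else 0,axis(h[:,:2]) if len(h)>3 else 0)
    h=box(.59,.65,.11,.15,.142,.176); print(" handle side circle",len(h),circ(h,.009))
    h=box(.55,.61,.08,.13,.125,.2); print(" hub/arm",len(h),np.percentile(h[:,2],[10,50,90,100]))
    h=box(.55,.602,.09,.13,.1375,.2); print(" cap",len(h),axis(h[:,:2]),h.mean(0)); 
    h=box(.54,.62,.08,.14,.114,.121); print(" tower",len(h),axis(h[:,:2]))
    # rails
    for xa,xb in ((.41,.47),(.495,.535)):
        h=box(xa,xb,-.15,.1,.038,.045); print(" rail",len(h),h.mean(0),axis(h[:,:2]) if len(h)>3 else 0)
    h=box(.4,.56,-.045,0,.046,.056); print(" fin",len(h),axis(h[:,:2]))
    h=box(.4,.455,-.045,0,.054,.062); print(" col",len(h),axis(h[:,:2]))
    h=box(.505,.56,-.045,0,.054,.062); print(" col",len(h),axis(h[:,:2]))
    h=box(.35,.65,-.15,.16,.1,.115); print(" bar",len(h),h.min(0),h.max(0))
    print(" bar max",box(.45,.56,-.13,.09,.09,.2)[:,2].max())
E
```

```text
t handle top 39 [0.6198 0.134  0.1818] (0.619359619140625, 0.13416177368164062, 14.742069244384766, 14.496699333190918, -86.73757314682007)
 handle side circle 24 (array([0.6208, 0.1343]), np.float64(0.00024322870531585982))
 hub/arm 121 [0.1335 0.1362 0.1397 0.1439]
 cap 35 (0.5881016845703125, 0.1139706802368164, 34.960899353027344, 20.451440811157227, 21.091577529907227) [0.5829 0.1118 0.1391]
 tower 144 (0.5889737548828125, 0.11193058776855469, 45.09482955932617, 43.898521423339844, 1.2290507555007935)
 rail 212 [ 0.4439 -0.0234  0.0418] (0.4425342102050781, -0.023333526611328124, 187.21826171875, 53.079769134521484, 78.91199493408203)
 rail 19 [ 0.5226 -0.0317  0.0423] (0.5149552001953125, -0.03042112731933594, 176.136962890625, 32.49898147583008, -84.2164101600647)
 fin 239 (0.48073992919921876, -0.02208858108520508, 130.12754821777344, 28.350961685180664, 1.0104962587356567)
 col 49 (0.43558685302734373, -0.0230714111328125, 34.63114547729492, 29.01014518737793, 2.230741500854492)
 col 59 (0.54373974609375, -0.0252691707611084, 30.707786560058594, 28.84454345703125, -11.146743
[... 596 characters left out ...]
9716797)
 rail 231 [ 0.4431 -0.0317  0.0414] (0.440642822265625, -0.025483360290527345, 190.71102905273438, 51.78392791748047, -79.84288024902344)
 rail 46 [ 0.5135 -0.0935  0.0415] (0.5070311584472657, -0.03569573211669922, 173.3737335205078, 20.26880645751953, -85.2243881225586)
 fin 273 (0.48048968505859374, -0.02790887451171875, 130.15931701660156, 35.32678985595703, -1.0931472778320312)
 col 49 (0.4268665771484375, -0.02746592712402344, 31.078149795532227, 24.942522048950195, -46.46400833129883)
 col 51 (0.5435321044921875, -0.021842689514160157, 42.4875602722168, 29.043241500854492, 85.43575286865234)
 bar 495 [ 0.4948 -0.1283  0.1002] [0.6112 0.1328 0.115 ]
 bar max 0.1189160441144735
```

play_rows --steps '[[[0,0,0],[0,0,-0.123],1],[[0,0,0],[0,0,-0.123],1],[[-0.3,-0.3,0],[0,0,0],1],[[-0.8,-0.9,0],[0,0,0],1],[[-0.8,-0.9,0],[0,0,0],1],[[-0.8,-0.9,0],[0,0,0],1],[[-0.8,-0.9,0],[0,0,0],1],[[-0.8,-0.9,0],[0,0,0],1],[[-0.8,-0.9,0],[0,0,0],1],[[-0.8,-0.9,0],[0,0,0],1],[[-0.8,-0.9,0],[0,0,0],1],[[-0.8,-0.9,0],[0,0,0],1]]'

```text
time: 3.3
tool_pos: [0.378, 0.3827, 0.4049]
tool_rot: [180.0, 0.0, -179.3]
wrist_force: [-0.4, -0.2, 0.1]
finger_gap: 0.0851
```

```bash
cat >> h.py <<'E'
def to(x=None,y=None,z=None,yaw=None,s=None):
    s=s or bot.sense(); p=s["tool_pos"]; R=Ro.from_euler("xyz",s["tool_rot"],degrees=True)
    g=np.array([p[0] if x is None else x,p[1] if y is None else y,p[2] if z is None else z])
    if yaw is None: yaw=s["tool_rot"][2]
    Rt=Ro.from_euler("xyz",[180,0,yaw],degrees=True)
    print("t",s["time"],"pos",p,"rot",s["tool_rot"],"F",s["wrist_force"],"gap",s["finger_gap"],"q",s["joints"].round(0))
    print(" turn (tool rotvec)",(R.inv()*Rt).as_rotvec()," shift units after turn",Rt.inv().apply(g-p)/.03)
E
python3 -c "
from h import *
to(.620,.133,.322,181)"
```

```text
t 3.3 pos [0.378  0.3827 0.4049] rot [ 179.9922    0.0192 -179.2658] F [-0.4313 -0.1652  0.1254] gap 0.08511437160650531 q [-51.  16.   3. 108.  -1.  56.  43.]
 turn (tool rotvec) [ 0.0001  0.0003 -0.0046]  shift units after turn [-7.921  -8.463   2.7639]
```

play_rows --steps '[[[-0.88,-0.94,0],[0,0,0],1],[[-0.88,-0.94,0],[0,0,0],1],[[-0.88,-0.94,0],[0,0,0],1],[[-0.88,-0.94,0],[0,0,0],1],[[-0.88,-0.94,0],[0,0,0],1],[[-0.88,-0.94,0],[0,0,0],1],[[-0.88,-0.94,0],[0,0,0],1],[[-0.88,-0.94,0],[0,0,0],1],[[-0.88,-0.94,0],[0,0,0],1],[[0,0,0],[0,0,0],1]]'

```text
time: 4.3
tool_pos: [0.6214, 0.1282, 0.4048]
tool_rot: [-179.8, 0.1, -179.7]
wrist_force: [0.5, -0.3, 0.0]
finger_gap: 0.0854
```

```bash
python3 -c "
from h import *
to(.620,.133,.322,181)"
```

```text
t 4.3 pos [0.6214 0.1282 0.4048] rot [-179.7852    0.1373 -179.7416] F [ 0.5104 -0.3247  0.0489] gap 0.08539128423807792 q [-23.  25.  12.  95.  -5.  60.  80.]
 turn (tool rotvec) [-0.0038  0.0024 -0.0129]  shift units after turn [0.0427 0.1619 2.7593]
```

play_rows --steps '[[[0.04,0.16,0.5],[0,0,-0.01],1],[[0,0,0.8],[0,0,0],1],[[0,0,0.8],[0,0,0],1],[[0,0,0.65],[0,0,0],1],[[0,0,0],[0,0,0],1],[[0,0,0],[0,0,0],1]]'

```text
time: 4.9
tool_pos: [0.6166, 0.1412, 0.3218]
tool_rot: [180.0, -0.1, -178.4]
wrist_force: [0.5, 0.1, -0.5]
finger_gap: 0.0853
```

```bash
python3 -c "
from h import *
to(.620,.133,.322,181)
c=bot.read_camera('side'); cv2.imwrite('pics/s1.png',cv2.resize(c['pixels'][100:340,180:420],(600,600))[:,:,::-1])"
```

```text
t 4.9 pos [0.6166 0.1412 0.3218] rot [ 179.9819   -0.071  -178.3853] F [ 0.5179  0.1301 -0.537 ] gap 0.08527814704127469 q [-23.  30.  10.  99.  -7.  52.  81.]
 turn (tool rotvec) [ 0.0003 -0.0012  0.0107]  shift units after turn [-0.1077 -0.2741 -0.0054]
```

View pics/s1.png

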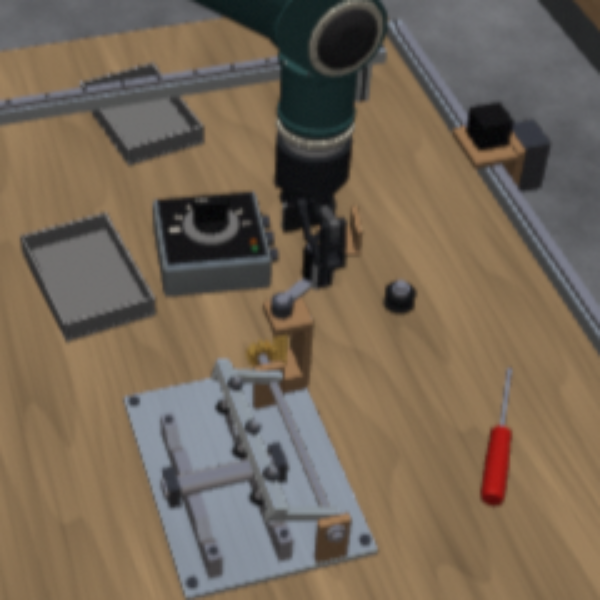

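The fingers straddle the handle, at about (325,245) in the crop. I'll correct the centring and then close.

play_rows --steps '[[[-0.11,-0.27,0],[0,0,0.01],1],[[0,0,0],[0,0,0],1],[[0,0,0],[0,0,0],1],[[0,0,0],[0,0,0],1]]'

```text
time: 5.35
tool_pos: [0.621, 0.1319, 0.3226]
tool_rot: [180.0, 0.0, -179.0]
wrist_force: [0.3, -0.0, -1.2]
finger_gap: 0.0851
```

play_rows --steps '[[[0,0,0],[0,0,0],0.4],[[0,0,0],[0,0,0],0.2],[[0,0,0],[0,0,0],0],[[0,0,0],[0,0,0],0],[[0,0,0],[0,0,0],0],[[0,0,0],[0,0,0],0],[[0,0,0],[0,0,0],0]]'

```text
time: 6.05
tool_pos: [0.621, 0.1329, 0.3226]
tool_rot: [179.9, 0.1, -179.0]
wrist_force: [0.7, 2.7, 2.1]
finger_gap: 0.0167
```

```bash
python3 -c "
from h import *
to(.620,.133,.322,181)"
```

```text
t 6.05 pos [0.621  0.1329 0.3226] rot [ 179.9248    0.0542 -178.9803] F [0.7254 2.6518 2.1357] gap 0.016687004682027537 q [-23.  30.  10.  98.  -7.  52.  81.]
 turn (tool rotvec) [0.0013 0.0009 0.0003]  shift units after turn [0.033  0.0039 0.0193]
```

```bash
python3 -c "
import numpy as np
for k in range(24):
    a=np.radians(30.5+15*k+97.5-1); print(k,30.5+15*k,round(-np.cos(a)*.3916,2),round(np.sin(a)*.3916,2))"
```

```text
0 30.5 0.24 0.31
1 45.5 0.31 0.24
2 60.5 0.36 0.15
3 75.5 0.39 0.05
4 90.5 0.39 -0.05
5 105.5 0.36 -0.15
6 120.5 0.31 -0.24
7 135.5 0.24 -0.31
8 150.5 0.15 -0.36
9 165.5 0.05 -0.39
10 180.5 -0.05 -0.39
11 195.5 -0.15 -0.36
12 210.5 -0.24 -0.31
13 225.5 -0.31 -0.24
14 240.5 -0.36 -0.15
15 255.5 -0.39 -0.05
16 270.5 -0.39 0.05
17 285.5 -0.36 0.15
18 300.5 -0.31 0.24
19 315.5 -0.24 0.31
20 330.5 -0.15 0.36
21 345.5 -0.05 0.39
22 360.5 0.05 0.39
23 375.5 0.15 0.36
```

play_rows --steps '[[[0.24,0.31,0],[0,0,0],0],[[0.31,0.24,0],[0,0,0],0],[[0.36,0.15,0],[0,0,0],0],[[0,0,0],[0,0,0],0],[[0,0,0],[0,0,0],0]]'

```text
time: 6.55
tool_pos: [0.5935, 0.1541, 0.3227]
tool_rot: [179.9, 0.2, -179.0]
wrist_force: [3.4, 5.5, 1.0]
finger_gap: 0.0162
```

```bash
python3 -c "
from h import *
to(.5822+.045*np.cos(np.radians(75.5)),.1101+.045*np.sin(np.radians(75.5)),.322,181)"
```

```text
t 6.55 pos [0.5935 0.1541 0.3227] rot [ 179.8773    0.1734 -178.9532] F [3.3955 5.5006 0.9567] gap 0.01620838073619082 q [-25.  28.  10. 102.  -6.  50.  79.]
 turn (tool rotvec) [0.0021 0.003  0.0008]  shift units after turn [ 0.0024 -0.0147  0.0222]
```

Tracking is accurate and the forces are small. Continuing.

play_rows --steps '[[[0.39,0.05,0],[0,0,0],0],[[0.39,-0.05,0],[0,0,0],0],[[0.36,-0.15,0],[0,0,0],0],[[0.31,-0.24,0],[0,0,0],0],[[0.24,-0.31,0],[0,0,0],0],[[0.15,-0.36,0],[0,0,0],0],[[0.05,-0.39,0],[0,0,0],0],[[-0.05,-0.39,0],[0,0,0],0],[[-0.15,-0.36,0],[0,0,0],0]]'

```text
time: 7.45
tool_pos: [0.5431, 0.0874, 0.3225]
tool_rot: [179.8, 0.0, -178.9]
wrist_force: [0.2, 8.7, -0.3]
finger_gap: 0.0163
```

play_rows --steps '[[[-0.24,-0.31,0],[0,0,0],0],[[-0.31,-0.24,0],[0,0,0],0],[[-0.36,-0.15,0],[0,0,0],0],[[-0.39,-0.05,0],[0,0,0],0],[[-0.39,0.05,0],[0,0,0],0],[[-0.36,0.15,0],[0,0,0],0],[[-0.31,0.24,0],[0,0,0],0],[[-0.24,0.31,0],[0,0,0],0],[[-0.15,0.36,0],[0,0,0],0],[[-0.05,0.39,0],[0,0,0],0],[[0.05,0.39,0],[0,0,0],0],[[0.15,0.36,0],[0,0,0],0]]'

```text
time: 8.65
tool_pos: [0.6225, 0.1289, 0.3227]
tool_rot: [-179.7, 0.3, -179.2]
wrist_force: [6.2, -5.1, -2.0]
finger_gap: 0.0164
```

```bash
python3 -c "
from h import *
to(.5822+.045*np.cos(np.radians(30.5)),.1101+.045*np.sin(np.radians(30.5)),.322,181)
c=bot.read_camera('side'); cv2.imwrite('pics/s2.png',cv2.resize(c['pixels'][100:340,180:420],(600,600))[:,:,::-1])"
```

```text
t 8.65 pos [0.6225 0.1289 0.3227] rot [-179.7338    0.2906 -179.1962] F [ 6.2258 -5.1404 -1.9563] gap 0.016447417138719164 q [-23.  30.  11.  98.  -7.  51.  82.]
 turn (tool rotvec) [-0.0047  0.0051 -0.0034]  shift units after turn [0.0485 0.1359 0.024 ]
```

View pics/s2.png

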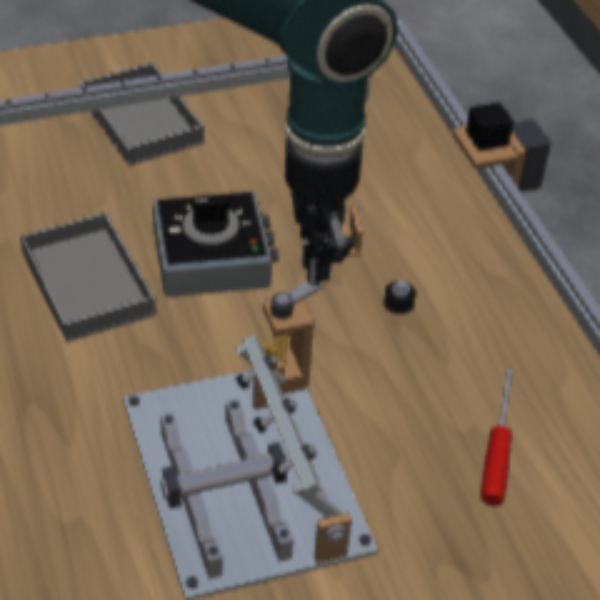

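play_rows --steps '[[[0.24,0.31,0],[0,0,0],0],[[0.31,0.24,0],[0,0,0],0],[[0.36,0.15,0],[0,0,0],0],[[0.39,0.05,0],[0,0,0],0],[[0.39,-0.05,0],[0,0,0],0],[[0.36,-0.15,0],[0,0,0],0],[[0.31,-0.24,0],[0,0,0],0],[[0.24,-0.31,0],[0,0,0],0],[[0.15,-0.36,0],[0,0,0],0],[[0.05,-0.39,0],[0,0,0],0],[[-0.05,-0.39,0],[0,0,0],0],[[-0.15,-0.36,0],[0,0,0],0]]'

```text
time: 9.9
tool_pos: [0.5431, 0.0875, 0.3225]
tool_rot: [179.8, -0.0, -178.9]
wrist_force: [0.5, 9.0, 0.4]
finger_gap: 0.0162
```

play_rows --steps '[[[-0.24,-0.31,0],[0,0,0],0],[[-0.31,-0.24,0],[0,0,0],0],[[-0.36,-0.15,0],[0,0,0],0],[[-0.39,-0.05,0],[0,0,0],0],[[-0.39,0.05,0],[0,0,0],0],[[-0.36,0.15,0],[0,0,0],0],[[-0.31,0.24,0],[0,0,0],0],[[-0.24,0.31,0],[0,0,0],0],[[-0.15,0.36,0],[0,0,0],0],[[-0.05,0.39,0],[0,0,0],0],[[0.05,0.39,0],[0,0,0],0],[[0.15,0.36,0],[0,0,0],0]]'

```text
time: 11.1
tool_pos: [0.6224, 0.1292, 0.3227]
tool_rot: [-179.8, 0.3, -179.2]
wrist_force: [6.8, -5.2, -1.5]
finger_gap: 0.0165
```

play_rows --steps '[[[0.24,0.31,0],[0,0,0],0],[[0.31,0.24,0],[0,0,0],0],[[0.36,0.15,0],[0,0,0],0],[[0.39,0.05,0],[0,0,0],0],[[0,0,0],[0,0,0],0]]'

```text
time: 11.6
tool_pos: [0.5809, 0.1557, 0.3227]
tool_rot: [179.9, 0.1, -178.9]
wrist_force: [1.5, 5.4, -0.7]
finger_gap: 0.0166
```

```bash
python3 -c "
from h import *
to(.5822+.045*np.cos(np.radians(90.5)),.1101+.045*np.sin(np.radians(90.5)),.322,181)
c=bot.read_camera('side'); cv2.imwrite('pics/s3.png',cv2.resize(c['pixels'][100:340,180:420],(600,600))[:,:,::-1])"
```

```text
t 11.6 pos [0.5809 0.1557 0.3227] rot [ 179.8544    0.1013 -178.9127] F [ 1.4754  5.4402 -0.7404] gap 0.016642108710322505 q [-26.  27.  11. 103.  -7.  50.  79.]
 turn (tool rotvec) [0.0025 0.0018 0.0015]  shift units after turn [-0.0286 -0.0217  0.022 ]
```

View pics/s3.png

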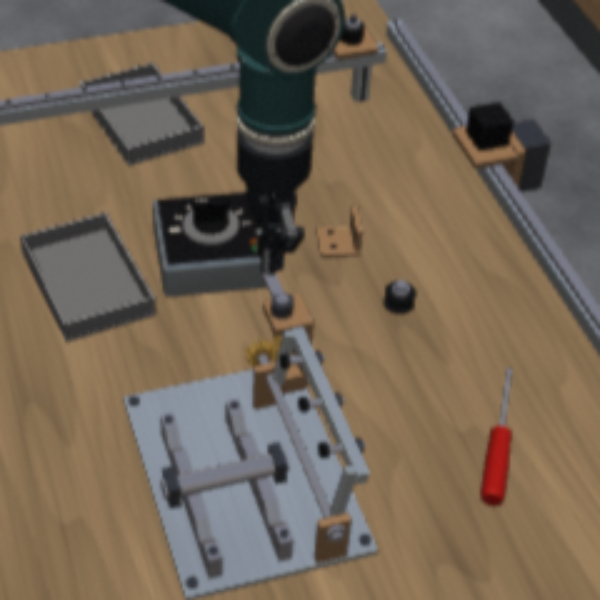

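play_rows --steps '[[[0.39,-0.05,0],[0,0,0],0],[[0.36,-0.15,0],[0,0,0],0],[[0.31,-0.24,0],[0,0,0],0],[[0.0,0,0],[0,0,0],0]]'

```text
time: 12.05
tool_pos: [0.5487, 0.1411, 0.3225]
tool_rot: [179.9, -0.1, -179.0]
wrist_force: [-4.1, 4.2, 3.4]
finger_gap: 0.016
```

play_rows --steps '[[[0.24,-0.31,0],[0,0,0],0],[[0.0,0,0],[0,0,0],0]]'

```text
time: 12.25
tool_pos: [0.542, 0.1313, 0.3225]
tool_rot: [179.9, -0.1, -179.0]
wrist_force: [-1.8, 2.8, 4.3]
finger_gap: 0.016
```

play_rows --steps '[[[0.15,-0.36,0],[0,0,0],0],[[0.0,0,0],[0,0,0],0]]'

```text
time: 12.45
tool_pos: [0.538, 0.12, 0.3225]
tool_rot: [180.0, -0.1, -179.0]
wrist_force: [-3.7, 2.6, 5.3]
finger_gap: 0.0164
```

play_rows --steps '[[[0.05,-0.39,0],[0,0,0],0],[[0.0,0,0],[0,0,0],0]]'

```text
time: 12.65
tool_pos: [0.5369, 0.1104, 0.3225]
tool_rot: [179.8, -0.0, -179.0]
wrist_force: [-2.7, 10.4, 4.1]
finger_gap: 0.0163
```

play_rows --steps '[[[-0.05,-0.39,0],[0,0,0],0],[[0.0,0,0],[0,0,0],0]]'

```text
time: 12.85
tool_pos: [0.5374, 0.1076, 0.3225]
tool_rot: [179.1, -0.1, -178.6]
wrist_force: [-6.0, 32.5, 2.8]
finger_gap: 0.0163
```

```bash
python3 -c "
from h import *
to(.5822+.045*np.cos(np.radians(195.5)),.1101+.045*np.sin(np.radians(195.5)),.322,181)
c=bot.read_camera('side'); cv2.imwrite('pics/s4.png',cv2.resize(c['pixels'][100:340,180:420],(600,600))[:,:,::-1])
P=cloud(c).reshape(-1,3); k=(P[:,0]>.55)&(P[:,0]<.66)&(P[:,1]>-.11)&(P[:,1]<.04)&(P[:,2]>.05)
Q=P[k]; t=Q[Q[:,2]>.115]; print(t.mean(0),Q[:,2].max(), Q[:,0].max()); 
w=Q[(Q[:,2]<.11)]; print(w.min(0))"
```

```text
t 12.85 pos [0.5374 0.1076 0.3225] rot [ 179.0886   -0.1249 -178.5605] F [-6.0252 32.4782  2.8436] gap 0.016256904969185297 q [-23.  23.  11. 111.  -7.  47.  83.]
 turn (tool rotvec) [ 0.0159 -0.0022  0.0077]  shift units after turn [-0.0425 -0.317   0.0179]
[ 0.5898 -0.0361  0.1235] 0.13666686943386255 0.6133871606251234
[ 0.5542 -0.109   0.0546]
```

View pics/s4.png

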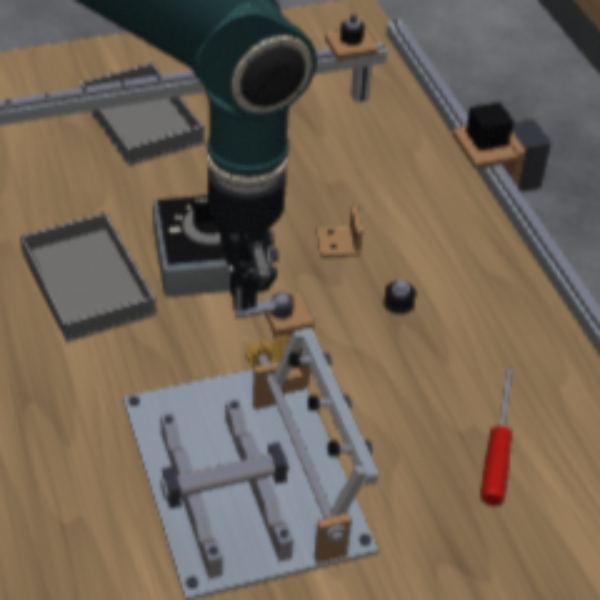

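The crank is at its upper stop: handle angle about 183°, 32 N, and the bar is raised in the picture. Relieving the force, opening and lifting.

play_rows --steps '[[[0.03,0.34,0],[0,0,0],0],[[0,0,0],[0,0,0],0],[[0,0,0],[0,0,0],0.5],[[0,0,0],[0,0,0],0.5],[[0,0,0],[0,0,0],0.5],[[0,0,-0.6],[0,0,0],0.5],[[0,0,-0.9],[0,0,0],0.5],[[0,0,-0.9],[0,0,0],0.5],[[0,0,0],[0,0,0],0.5],[[0,0,0],[0,0,0],0.5]]'

```text
time: 13.9
tool_pos: [0.538, 0.1059, 0.3944]
tool_rot: [-180.0, 0.0, -179.1]
wrist_force: [-0.7, -0.3, -0.7]
finger_gap: 0.0427
```

```bash
python3 - <<'E'
from h import *
from scipy.optimize import least_squares
for n in ("top","side"):
    c=bot.read_camera(n); C=cloud(c); P=C.reshape(-1,3)
    cv2.imwrite(f"pics/{n}5.png",c["pixels"][:,:,::-1])
    box=lambda a,b,c_,e,f,g:P[(P[:,0]>a)&(P[:,0]<b)&(P[:,1]>c_)&(P[:,1]<e)&(P[:,2]>f)&(P[:,2]<g)]
    for xa,xb in ((.42,.455),(.495,.535)):
        for ya,yb in ((-.14,-.045),(0,.1)):
            h=box(xa,xb,ya,yb,.039,.045); print(n,"rail",len(h),h.mean(0),h.min(0),h.max(0))
        h=box(xa,xb,-.14,.1,.039,.045); q=np.abs(h[:,1]+.025)>.02; h=h[q]; p=np.polyfit(h[:,1],h[:,0],1); print("   slope deg",-np.degrees(p[0]),"x at -.025",np.polyval(p,-.025))
    h=box(.4,.56,-.05,.0,.046,.062); print(n," fin",len(h),axis(h[:,:2]))
    h=box(.45,.51,-.05,.0,.046,.055); print(n," body",len(h),axis(h[:,:2]))
E
```

```text
top rail 37 [ 0.4441 -0.1075  0.0421] [ 0.4371 -0.1174  0.0391] [ 0.4508 -0.0952  0.0445]<stdin>:9: RuntimeWarning: Mean of empty slice.
  ret = um.true_divide(
Traceback (most recent call last):
ValueError: zero-size array to reduction operation minimum which has no identity
```

View pics/top5.png

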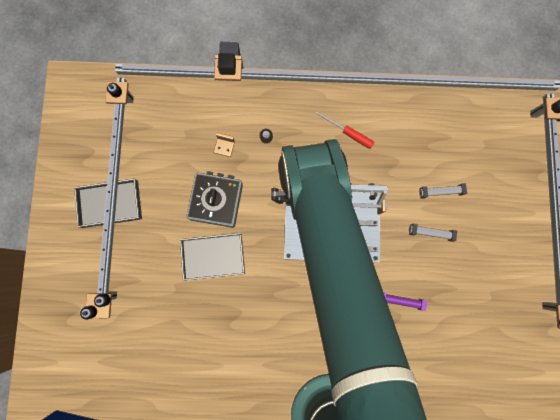

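The arm hides the jig in the top view, and the blanks haven't moved, so I'll use the side view.

```bash
cat > jig.py <<'E'
from h import *
def jig(n):
    c=bot.read_camera(n); C=cloud(c); P=C.reshape(-1,3)
    box=lambda a,b,c_,e,f,g:P[(P[:,0]>a)&(P[:,0]<b)&(P[:,1]>c_)&(P[:,1]<e)&(P[:,2]>f)&(P[:,2]<g)]
    for xa,xb in ((.42,.47),(.49,.535)):
        h=box(xa,xb,-.14,.1,.040,.044); h=h[np.abs(h[:,1]+.025)>.02]
        if len(h)<20: print("few",len(h)); continue
        p=np.polyfit(h[:,1],h[:,0],1); r=h[:,0]-np.polyval(p,h[:,1])
        print(n,"rail",len(h),"yaw",-np.degrees(p[0]),"x at -.025",np.polyval(p,-.025),"res",np.percentile(r,[3,97]), "y gaps:", np.round(np.sort(h[:,1])[[0,-1]],4))
        y=np.sort(h[:,1]); g=np.diff(y); i=np.argsort(g)[-4:]; print("   gaps",[(round(y[j],4),round(y[j+1],4)) for j in sorted(i)])
    h=box(.4,.56,-.05,.0,.046,.062); 
    if len(h)>50: print(n," fin",len(h),axis(h[:,:2]))
    h=box(.45,.51,-.05,.0,.046,.055); 
    if len(h)>20: print(n," body",len(h),axis(h[:,:2]))
    h=box(.36,.62,-.16,.17,.007,.0135); print("plate",len(h),axis(h[:,:2]))
    return c,P
if __name__=="__main__":
    import sys; jig(sys.argv[1]); to()
E
python3 jig.py side
```

```text
side rail 107 yaw 0.1051965052616392 x at -.025 0.4438154990348281 res [-0.0066  0.007 ] y gaps: [-0.1209  0.0696]
   gaps [(np.float64(-0.0995), np.float64(-0.0717)), (np.float64(-0.046), np.float64(-0.0042)), (np.float64(0.0199), np.float64(0.0432)), (np.float64(0.0509), np.float64(0.0542))]
side rail 99 yaw -0.08916006708518147 x at -.025 0.5158331939728165 res [-0.0067  0.0067] y gaps: [-0.121   0.0704]
   gaps [(np.float64(-0.0991), np.float64(-0.0756)), (np.float64(-0.0756), np.float64(-0.0703)), (np.float64(-0.0454), np.float64(-0.005)), (np.float64(0.0195), np.float64(0.0457))]
side  fin 386 (0.4877627258300781, -0.02306153106689453, 144.33737182617188, 45.53919219970703, -1.5386428833007812)
side  body 140 (0.48003521728515625, -0.026855331420898437, 59.3709716796875, 23.213394165039062, -1.1118087768554688)
plate 3278 (0.49400274658203125, 0.006237823486328125, 311.0281677246094, 234.20916748046875, -87.78664302825928)
t 14.0 pos [0.5376 0.1061 0.3931] rot [-179.9546   -0.1051 -179.057 ] F [0.2333 0.2415 0.3174] gap 0.042633157039865914 q [-25.  18.  12. 108.  -4.  55.  80.]
 turn (tool rotvec) [-0.0008 -0.0018  0.    ]  shift units after turn [0. 0. 0.]
```

```bash
python3 -c "
from h import *
to(.480,-.0255,.26,179.8)"
```

```text
t 14.0 pos [0.5376 0.1061 0.3931] rot [-179.9546   -0.1051 -179.057 ] F [0.2333 0.2415 0.3174] gap 0.042633157039865914 q [-25.  18.  12. 108.  -4.  55.  80.]
 turn (tool rotvec) [-0.0008 -0.0018  0.0199]  shift units after turn [ 1.9039 -4.3938  4.4382]
```

play_rows --steps '[[[0,0,0],[0,0,0.02],0.5],[[0.38,-0.88,0],[0,0,0],0.5],[[0.38,-0.88,0],[0,0,0],0.5],[[0.38,-0.88,0],[0,0,0],0.5],[[0.38,-0.88,0.5],[0,0,0],0.5],[[0.38,-0.88,0.9],[0,0,0],0.5],[[0,0,0.9],[0,0,0],0.5],[[0,0,0.9],[0,0,0],0.5],[[0,0,0.8],[0,0,0],0.5],[[0,0,0.43],[0,0,0],0.5],[[0,0,0],[0,0,0],0.5],[[0,0,0],[0,0,0],0.5]]'

```text
time: 15.2
tool_pos: [0.4808, -0.0253, 0.2615]
tool_rot: [-180.0, 0.0, 179.8]
wrist_force: [-0.1, -0.4, 0.4]
finger_gap: 0.0427
```

```bash
python3 -c "
from h import *
to(.480,-.0255,.2036,179.8)"
```

```text
t 15.2 pos [ 0.4808 -0.0253  0.2615] rot [-179.9916    0.003   179.816 ] F [-0.0703 -0.3723  0.3614] gap 0.042656357735705995 q [-13.  23.  14. 122.  -9.  36.  98.]
 turn (tool rotvec) [-0.0001  0.0001  0.0003]  shift units after turn [ 0.0271 -0.007   1.9304]
```

play_rows --steps '[[[0,0,0.7],[0,0,0],0.5],[[0,0,0.7],[0,0,0],0.5],[[0,0,0.53],[0,0,0],0.5],[[0,0,0],[0,0,0],0.5],[[0,0,0],[0,0,0],0.5],[[0,0,0],[0,0,0],0],[[0,0,0],[0,0,0],0],[[0,0,0],[0,0,0],0],[[0,0,0],[0,0,0],0],[[0,0,0],[0,0,0],0]]'

```text
time: 16.2
tool_pos: [0.4813, -0.0239, 0.205]
tool_rot: [179.9, 0.1, 179.9]
wrist_force: [-1.6, 4.6, 5.7]
finger_gap: 0.02
```

```bash
python3 -c "
from h import *
to(.480,-.0255,.2036,179.8)"
```

```text
t 16.2 pos [ 0.4813 -0.0239  0.205 ] rot [179.8843   0.1421 179.9019] F [-1.6025  4.6191  5.6699] gap 0.01998518714543356 q [-11.  30.  12. 123. -12.  29. 100.]
 turn (tool rotvec) [0.002  0.0025 0.0018]  shift units after turn [ 0.042  -0.0542  0.0453]
```

play_rows --steps '[[[0,0,-0.4],[0,0,0],0],[[0,0,-0.7],[0,0,0],0],[[0,0,-0.7],[0,0,0],0],[[0,0,-0.7],[0,0,0.143],0],[[0,0,-0.7],[0,0,0.143],0],[[0,0,-0.7],[0,0,0.143],0],[[0,0,-0.7],[0,0,0.143],0],[[0,0,-0.7],[0,0,0.143],0],[[0,0,-0.7],[0,0,0.143],0],[[0,0,0],[0,0,0.143],0],[[0,0,0],[0,0,0.143],0],[[0,0,0],[0,0,0.143],0]]'

```text
time: 17.4
tool_pos: [0.4798, -0.0257, 0.3843]
tool_rot: [180.0, -0.0, 105.7]
wrist_force: [-0.5, 0.2, -3.6]
finger_gap: 0.0198
```

```bash
python3 -c "
from h import *
to(.412,.332,.39,97.6)"
```

```text
t 17.4 pos [ 0.4798 -0.0257  0.3843] rot [179.9625  -0.0359 105.7243] F [-0.5011  0.1622 -3.6129] gap 0.01975320346871754 q [-29.  12.  33. 118.  -8.  52.  24.]
 turn (tool rotvec) [ 0.0006 -0.0007  0.1418]  shift units after turn [12.1164 -0.6641 -0.1899]
```

play_rows --steps '[[[0,0,-0.2],[0,0,0.142],0],[[0.5,-0.03,0],[0,0,0],0],[[0.9,-0.05,0],[0,0,0],0],[[0.95,-0.05,0],[0,0,0],0],[[0.95,-0.05,0],[0,0,0],0],[[0.95,-0.05,0],[0,0,0],0],[[0.95,-0.05,0],[0,0,0],0],[[0.95,-0.05,0],[0,0,0],0],[[0.95,-0.05,0],[0,0,0],0],[[0.95,-0.05,0],[0,0,0],0],[[0.95,-0.05,0],[0,0,0],0],[[0.95,-0.05,0],[0,0,0],0]]'

```text
time: 18.6
tool_pos: [0.4228, 0.2685, 0.3902]
tool_rot: [180.0, -0.0, 97.9]
wrist_force: [1.1, -0.1, -3.2]
finger_gap: 0.0204
```

play_rows --steps '[[[0.95,-0.05,0],[0,0,0],0],[[0.7,-0.05,0],[0,0,0],0],[[0.45,0,0],[0,0,0],0],[[0,0,0],[0,0,0],0],[[0,0,0],[0,0,0],0]]'

```text
time: 19.1
tool_pos: [0.412, 0.329, 0.3895]
tool_rot: [-180.0, 0.1, 97.9]
wrist_force: [0.4, -0.9, -4.4]
finger_gap: 0.0196
```

```bash
python3 -c "
from h import *
to(.412,.332,.183,97.6)
for n in ('top','side'):
    c=bot.read_camera(n); cv2.imwrite('pics/%s6.png'%n,c['pixels'][:,:,::-1])
im=np.hstack([cv2.imread('pics/top6.png')[140:340,150:500],cv2.imread('pics/side6.png')[60:260,120:470]]); cv2.imwrite('pics/b6.png',cv2.resize(im,(800,int(800*200/700))))"
```

```text
t 19.1 pos [0.412  0.329  0.3895] rot [-179.9923    0.0556   97.9065] F [ 0.3508 -0.861  -4.3755] gap 0.019600091022488077 q [-60.  16.  21. 111.  -7.  54. -28.]
 turn (tool rotvec) [-0.0001  0.001   0.0053]  shift units after turn [0.0986 0.0133 6.8838]
```

View pics/b6.png

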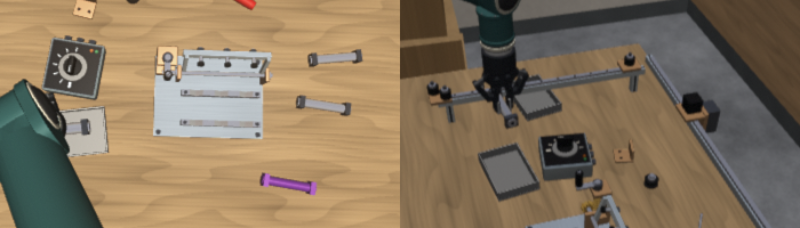

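The shaft is held above the tray, and the jig's notches and the blanks show clearly in the top view. Lowering now, and I'll measure the jig from the top camera.

play_rows --steps '[[[0.1,0,0.5],[0,0,0],0],[[0,0,0.9],[0,0,0],0],[[0,0,0.95],[0,0,0],0],[[0,0,0.95],[0,0,0],0],[[0,0,0.95],[0,0,0],0],[[0,0,0.95],[0,0,0],0],[[0,0,0.8],[0,0,0],0],[[0,0,0.5],[0,0,0],0],[[0,0,0.3],[0,0,0],0],[[0,0,0],[0,0,0],0],[[0,0,0],[0,0,0],0]]'

```text
time: 20.3
tool_pos: [0.4119, 0.3332, 0.1862]
tool_rot: [179.9, -0.0, 97.9]
wrist_force: [0.6, -0.2, -2.2]
finger_gap: 0.0197
```

```bash
python3 -c "
from jig import *
to(.412,.332,.183,97.6)
c,P=jig('top')
def sh(xa,xb,ya,yb):
    h=P[(P[:,0]>xa)&(P[:,0]<xb)&(P[:,1]>ya)&(P[:,1]<yb)&(P[:,2]>.012)&(P[:,2]<.045)]; print('blank',len(h),axis(h[:,:2]))
sh(.43,.56,-.4,-.18); sh(.56,.68,-.42,-.2)
"
```

```text
t 20.3 pos [0.4119 0.3332 0.1862] rot [179.9315  -0.0439  97.9366] F [ 0.553  -0.2136 -2.1842] gap 0.019717178915106704 q [-54.  35.  15. 117. -17.  30. -20.]
 turn (tool rotvec) [ 0.0012 -0.0008  0.0059]  shift units after turn [-0.0412 -0.0013  0.106 ]
top rail 115 yaw -0.20225243796098175 x at -.025 0.44408036593407546 res [-0.0067  0.0066] y gaps: [-0.1179  0.0708]
   gaps [(np.float64(-0.1148), np.float64(-0.1118)), (np.float64(-0.0956), np.float64(-0.0684)), (np.float64(-0.046), np.float64(-0.0029)), (np.float64(0.0272), np.float64(0.0516))]
top rail 118 yaw 0.029728575973059963 x at -.025 0.5162091000791788 res [-0.0065  0.0062] y gaps: [-0.118   0.0697]
   gaps [(np.float64(-0.0982), np.float64(-0.071)), (np.float64(-0.0458), np.float64(-0.0048)), (np.float64(0.0119), np.float64(0.0148)), (np.float64(0.0256), np.float64(0.05))]
plate 4220 (0.5101925354003907, -0.0014975738525390624, 309.22406005859375, 207.87620544433594, -87.80659174919128)
blank 415 (0.495785888671875, -0.27851846313476564, 127.21794891357422, 30.196950912475586, 82.04617309570312)
blank 411 (0.6158046875, -0.3123121643066406, 132.75050354003906, 30.20873260498047, -83.69116687774658)
```

play_rows --steps '[[[0,0,0.12],[0,0,0],0],[[0,0,0],[0,0,0],0],[[0,0,0],[0,0,0],0.5],[[0,0,0],[0,0,0],0.5],[[0,0,0],[0,0,0],0.5],[[0,0,-0.4],[0,0,0],0.5],[[0,0,-0.8],[0,0,0],0.5],[[0,0,-0.9],[0,0,0],0.5],[[0,0,-0.9],[0,0,0],0.5],[[0,0,-0.9],[0,0,0],0.5],[[0,0,-0.9],[0,0,0],0.5],[[0,0,-0.9],[0,0,0],0.5]]'

```text
time: 21.55
tool_pos: [0.4112, 0.3328, 0.3548]
tool_rot: [180.0, -0.0, 97.9]
wrist_force: [0.3, -0.6, -0.3]
finger_gap: 0.0431
```

```bash
python3 -c "
from h import *
to(.4958,-.2785,.39,262.0)
c=bot.read_camera('side'); P=cloud(c).reshape(-1,3); cv2.imwrite('pics/side7.png',cv2.resize(c['pixels'][150:300,120:320],(800,600))[:,:,::-1])
h=P[(P[:,0]>.34)&(P[:,0]<.48)&(P[:,1]>.23)&(P[:,1]<.43)&(P[:,2]>.02)&(P[:,2]<.04)]
k=np.abs(h[:,0]-.412)<.035; print(len(h),axis(h[k][:,:2]),np.percentile(h[k][:,2],[5,50,95]))"
```

```text
t 21.55 pos [0.4112 0.3328 0.3548] rot [179.9663  -0.0307  97.9459] F [ 0.2715 -0.595  -0.284 ] gap 0.04311035444816887 q [-60.  19.  21. 113.  -9.  50. -26.]
 turn (tool rotvec) [ 0.0009  0.0007 -2.8633]  shift units after turn [19.7865 -5.6286 -1.1718]
651 (0.41247708129882815, 0.3291673278808594, 179.1365509033203, 69.90878295898438, -89.68217048048973) [0.0207 0.0277 0.0346]
```

View pics/side7.png

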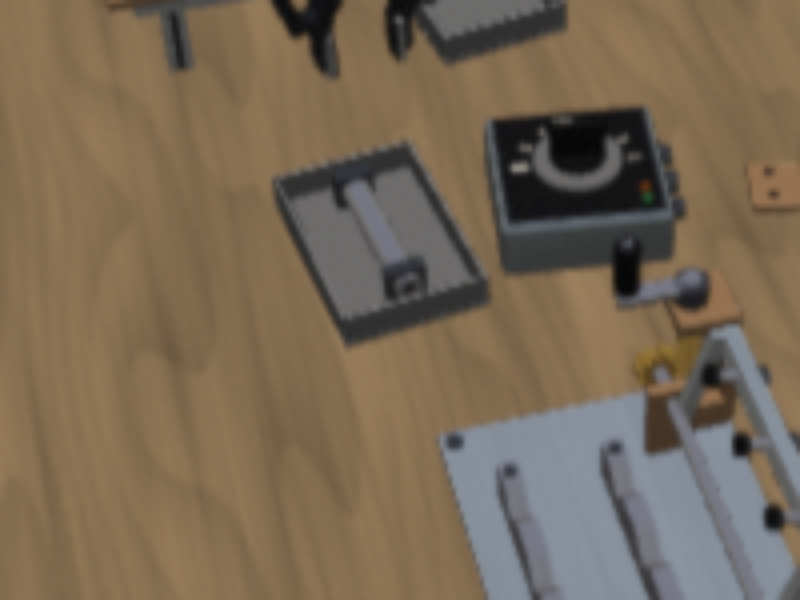

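The shaft lies flat in the tray (crop, about (375,230)). On to blank 1.

play_rows --steps '[[[0,0,-0.6],[0,0,0.139],0.5],[[0,0,-0.57],[0,0,0.139],0.5],[[-0.5,0.14,0],[0,0,0],0.5],[[-0.96,0.27,0],[0,0,0],0.5],[[-0.96,0.27,0],[0,0,0],0.5],[[-0.96,0.27,0],[0,0,0],0.5],[[-0.96,0.27,0],[0,0,0],0.5],[[-0.96,0.27,0],[0,0,0],0.5],[[-0.96,0.27,0],[0,0,0],0.5],[[-0.96,0.27,0],[0,0,0],0.5],[[-0.96,0.27,0],[0,0,0],0.5],[[-0.96,0.27,0],[0,0,0],0.5]]'

```text
time: 22.8
tool_pos: [0.4489, 0.0486, 0.3875]
tool_rot: [-179.9, 0.0, 82.2]
wrist_force: [0.4, -0.3, -0.1]
finger_gap: 0.0427
```

play_rows --steps '[[[-0.96,0.27,0],[0,0,0],0.5],[[-0.96,0.27,0],[0,0,0],0.5],[[-0.96,0.27,0],[0,0,0],0.5],[[-0.96,0.27,0],[0,0,0],0.5],[[-0.96,0.27,0],[0,0,0],0.5],[[-0.96,0.27,0],[0,0,0],0.5],[[-0.96,0.27,0],[0,0,0],0.5],[[-0.96,0.27,0],[0,0,0],0.5],[[-0.96,0.27,0],[0,0,0],0.5],[[-0.9,0.27,0],[0,0,0],0.5],[[-0.3,0.2,0],[0,0,0],0.5],[[0,0,0],[0,0,0],0.5]]'

```text
time: 24.0
tool_pos: [0.4942, -0.255, 0.3875]
tool_rot: [-180.0, 0.0, 82.0]
wrist_force: [0.6, 0.5, 0.9]
finger_gap: 0.0426
```

```bash
cat > bl.py <<'E'
from h import *
def blanks(n):
    c=bot.read_camera(n); P=cloud(c).reshape(-1,3)
    k=(P[:,0]>.2)&(P[:,0]<.9)&(P[:,1]<-.15)&(P[:,1]>-.45)&(P[:,2]>.010)&(P[:,2]<.045); 
    H=hmap([P[k]],.2,.9,-.45,-.15,.002); m=cv2.dilate(np.uint8(H>0),np.ones((3,3)))
    k_,L,st,ce=cv2.connectedComponentsWithStats(m)
    i=((.9-P[:,0])/.002).astype(int); j=((-.15-P[:,1])/.002).astype(int)
    for q in range(1,k_):
        if st[q,4]<300: continue
        kk=np.where(k)[0]; s=kk[L[i[kk],j[kk]]==q]; X=P[s]
        print(n,"obj",len(s),axis(X[:,:2]),"zmax",X[:,2].max(),"rgb",np.median(c["pixels"].reshape(-1,3)[s],0))
    return c
E
python3 -c "
from bl import *
for n in ('top','side'): c=blanks(n); cv2.imwrite('pics/%s8.png'%n,c['pixels'][:,:,::-1])
to(.4958,-.2785,.177,82)"
```

```text
top obj 415 (0.6159518432617187, -0.3119090576171875, 131.15863037109375, 30.69261932373047, -83.59857082366943) zmax 0.03523762247922962 rgb [151. 140. 131.]
top obj 377 (0.4955221862792969, -0.2783658142089844, 127.9321060180664, 30.867053985595703, 82.05731201171875) zmax 0.03559308353646972 rgb [152. 144. 139.]
top obj 340 (0.3014448852539062, -0.20227218627929688, 107.05918884277344, 29.58623504638672, 83.87434387207031) zmax 0.03477025410698643 rgb [129.  69. 147.]
side obj 641 (0.6155785522460937, -0.3147518005371094, 130.30419921875, 31.52397918701172, -83.58323335647583) zmax 0.03541375815296695 rgb [109. 106. 107.]
side obj 631 (0.49543280029296877, -0.2813437194824219, 133.56912231445312, 30.86711311340332, 83.20263671875) zmax 0.03507000268388805 rgb [114. 107. 107.]
side obj 467 (0.30501953125, -0.20367701721191406, 110.45520782470703, 29.35024070739746, 79.4222640991211) zmax 0.03522816669995348 rgb [ 95.  45. 120.]
t 24.1 pos [ 0.4946 -0.2527  0.3874] rot [-179.9281   -0.0649   82.1164] F [-0.0284  0.3487 -0.0581] gap 0.04256640814611399 q [-10.  22.  42. 108. -18.  56.  32.]
 turn (tool rotvec) [-0.0013 -0.0011  0.002 ]  shift units after turn [-0.8476  0.16    7.012 ]
```

play_rows --steps '[[[-0.5,0.1,0],[0,0,0],0.5],[[-0.37,0.05,0.3],[0,0,0],0.5],[[0,0,0.9],[0,0,0],0.5],[[0,0,0.9],[0,0,0],0.5],[[0,0,0.9],[0,0,0],0.5],[[0,0,0.9],[0,0,0],0.5],[[0,0,0.9],[0,0,0],0.5],[[0,0,0.6],[0,0,0],0.5],[[0,0,0],[0,0,0],0.5],[[0,0,0],[0,0,0],0.5]]'

```text
time: 25.1
tool_pos: [0.496, -0.279, 0.2262]
tool_rot: [-180.0, -0.0, 82.1]
wrist_force: [-0.3, -0.0, 0.2]
finger_gap: 0.0427
```

```bash
python3 -c "
from bl import *
to(.4955,-.2793,.1775,82.2)"
```

```text
t 25.1 pos [ 0.496  -0.279   0.2262] rot [-179.9838   -0.0312   82.133 ] F [-0.2993 -0.0176  0.1892] gap 0.04273881195769645 q [  1.  37.  33. 112. -30.  41.  44.]
 turn (tool rotvec) [-0.0003 -0.0005 -0.0012]  shift units after turn [-0.0127 -0.0158  1.6231]
```

play_rows --steps '[[[0,0,0.7],[0,0,0],0.5],[[0,0,0.6],[0,0,0],0.5],[[0,0,0.32],[0,0,0],0.5],[[0,0,0],[0,0,0],0.5],[[0,0,0],[0,0,0],0],[[0,0,0],[0,0,0],0],[[0,0,0],[0,0,0],0],[[0,0,0],[0,0,0],0],[[0,0,0],[0,0,0],0]]'

```text
time: 26.0
tool_pos: [0.496, -0.2803, 0.1786]
tool_rot: [179.9, 0.0, 82.0]
wrist_force: [-1.8, 2.1, 6.9]
finger_gap: 0.0194
```

```bash
python3 -c "
from bl import *
to(.4955,-.2793,.1775,82.2)"
```

```text
t 26.0 pos [ 0.496  -0.2803  0.1786] rot [179.9155   0.0003  82.0417] F [-1.7611  2.0903  6.9004] gap 0.019447874855282637 q [  4.  41.  30. 112. -33.  36.  47.]
 turn (tool rotvec) [ 0.0015  0.     -0.0028]  shift units after turn [ 0.0301 -0.0212  0.0381]
```

play_rows --steps '[[[0,0,-0.4],[0,0,0],0],[[0,0,-0.8],[0,0,0],0],[[0,0,-0.8],[0,0,0.143],0],[[0,0,-0.8],[0,0,0.143],0],[[0,0,-0.8],[0,0,0.143],0],[[0,0,-0.4],[0,0,0.143],0],[[0,0,0],[0,0,0.143],0],[[0,0,0],[0,0,0.143],0],[[0,0,0],[0,0,0.143],0],[[0,0,0],[0,0,0.143],0],[[0,0,0],[0,0,0.143],0],[[0,0,0],[0,0,0.143],0]]'

```text
time: 27.2
tool_pos: [0.4957, -0.2796, 0.2979]
tool_rot: [-180.0, -0.0, -0.2]
wrist_force: [-0.0, 0.5, -3.2]
finger_gap: 0.0197
```

play_rows --steps '[[[0,-0.4,0],[0,0,0],0],[[-0.1,-0.9,0],[0,0,0],0],[[-0.1,-0.9,0],[0,0,0],0],[[-0.1,-0.9,0],[0,0,0],0],[[-0.1,-0.9,0],[0,0,0],0],[[-0.1,-0.9,0],[0,0,0],0],[[-0.1,-0.9,0],[0,0,0],0],[[0,-0.7,0],[0,0,0],0],[[0,0,0],[0,0,0],0],[[0,0,0],[0,0,0],0],[[0,0,0],[0,0,0],0]]'

```text
time: 28.3
tool_pos: [0.4773, -0.0855, 0.2976]
tool_rot: [-180.0, -0.0, 0.1]
wrist_force: [-0.6, -0.4, -4.1]
finger_gap: 0.0194
```

```bash
cat > held.py <<'E'
from h import *
def held(n,x,y,z,tag):  # shaft held with axis ~ z
    c=bot.read_camera(n); P=cloud(c).reshape(-1,3)
    k=(abs(P[:,0]-x)<.085)&(abs(P[:,1]-y)<.03)&(P[:,2]>z-.02)&(P[:,2]<z+.018); h=P[k]
    print(n,len(h),"x range",np.percentile(h[:,0],[0.5,99.5]),axis(h[:,:2])); 
    for s in (-1,1):
        e=h[(h[:,0]-x)*s>.045]; 
        if len(e): print("  end",s,len(e),e.mean(0),"x",e[:,0].min(),e[:,0].max())
    u,v=proj(c,[x,y,z]).astype(int); im=c["pixels"][max(0,v-75):v+75,max(0,u-100):u+100]; cv2.imwrite(f"pics/{tag}_{n}.png",cv2.resize(im,(im.shape[1]*4,im.shape[0]*4),interpolation=cv2.INTER_CUBIC)[:,:,::-1])
E
python3 -c "
from held import *
s=bot.sense();p=s['tool_pos']
to(.479,-.0835,.22,0)
for n in ('side','top'): held(n,p[0],p[1],p[2]-.1636,'h1')"
```

```text
t 28.3 pos [ 0.4773 -0.0855  0.2976] rot [-179.9926   -0.0347    0.1386] F [-0.5634 -0.3854 -4.1113] gap 0.019430368823985716 q [-43.  33.  64. 122. -40.  49. -45.]
 turn (tool rotvec) [-0.0001 -0.0006  0.0024]  shift units after turn [ 0.0579 -0.0652  2.5872]
side 527 x range [0.4134 0.542 ] (0.4773979187011719, -0.09099039459228515, 130.13699340820312, 42.22755432128906, -0.08014678955078125)
  end -1 136 [ 0.4216 -0.0926  0.1408] x 0.41233264831612343 0.4320540473931454
  end 1 131 [ 0.5326 -0.0924  0.1413] x 0.5226522997019791 0.5424756107796045
top 129 x range [0.4676 0.5429] (0.5052350158691407, -0.082224609375, 77.41487884521484, 29.645692825317383, -5.7966766357421875)
  end 1 97 [ 0.533  -0.0835  0.1453] x 0.5225247316798881 0.5430581911789285
```

View pics/h1_side.png

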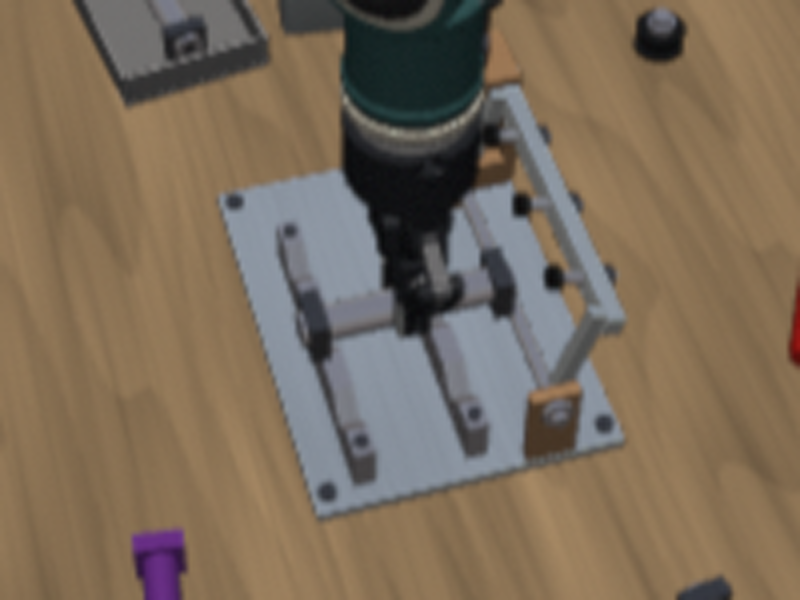

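play_rows --steps '[[[0.09,-0.065,0.3],[0,0,0],0],[[0,0,0.7],[0,0,0],0],[[0,0,0.7],[0,0,0],0],[[0,0,0.6],[0,0,0],0],[[0,0,0],[0,0,0],0],[[0,0,0],[0,0,0],0],[[0,0,0],[0,0,0],0]]'

```text
time: 29.1
tool_pos: [0.4805, -0.0835, 0.2289]
tool_rot: [180.0, -0.1, 0.1]
wrist_force: [-0.4, -0.1, -3.0]
finger_gap: 0.0196
```

```bash
python3 -c "
from held import *
s=bot.sense();p=s['tool_pos']
to(.480,-.0835,.2055,0)
for n in ('side','top'): held(n,p[0],p[1],p[2]-.1636,'h2')"
```

```text
t 29.1 pos [ 0.4805 -0.0835  0.2289] rot [179.9792  -0.0725   0.0662] F [-0.4226 -0.083  -3.0469] gap 0.019606027435137056 q [-37.  39.  55. 124. -49.  43. -39.]
 turn (tool rotvec) [ 0.0004 -0.0013  0.0012]  shift units after turn [-0.0175 -0.0003  0.7803]
side 571 x range [0.417  0.5636] (0.4900633239746094, -0.084017822265625, 147.59947204589844, 59.32307434082031, 0.3799217641353607)
  end -1 123 [ 0.4244 -0.0907  0.0724] x 0.4163429939653253 0.43448013475783387
  end 1 200 [ 0.5453 -0.0876  0.0687] x 0.5258813201768924 0.563940188301625
top 181 x range [0.5093 0.5647] (0.535954345703125, -0.08428004455566407, 57.849327087402344, 57.583553314208984, 89.93108367919922)
  end 1 158 [ 0.5475 -0.0819  0.0704] x 0.525669094313647 0.5647643010170389
```

View pics/h2_side.png

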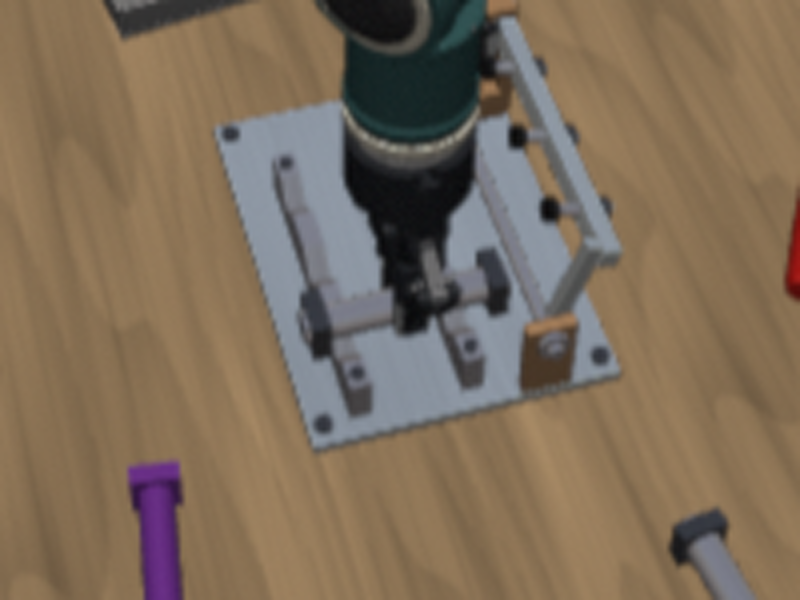

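play_rows --steps '[[[-0.02,0,0.3],[0,0,0],0],[[0,0,0.3],[0,0,0],0],[[0,0,0.12],[0,0,0],0],[[0,0,0.03],[0,0,0],0],[[0,0,0],[0,0,0],0],[[0,0,0],[0,0,0],0]]'

```text
time: 29.8
tool_pos: [0.4795, -0.0832, 0.2058]
tool_rot: [180.0, -0.0, 0.1]
wrist_force: [0.3, -0.3, -3.3]
finger_gap: 0.0198
```

play_rows --steps '[[[0,0,0.04],[0,0,0],0],[[0,0,0],[0,0,0],0],[[0,0,0],[0,0,0],0.4],[[0,0,0],[0,0,0],0.45],[[0,0,0],[0,0,0],0.45],[[0,0,-0.3],[0,0,0],0.45],[[0,0,-0.6],[0,0,0],0.45],[[0,0,-0.9],[0,0,0],0.45],[[0,0,-0.9],[0,0,0],0.45],[[0,0,-0.9],[0,0,0],0.45],[[0,0,-0.9],[0,0,0],0.45]]'

```text
time: 30.9
tool_pos: [0.4793, -0.0832, 0.3411]
tool_rot: [-180.0, -0.0, 0.1]
wrist_force: [0.2, -0.6, -1.0]
finger_gap: 0.0384
```

```bash
python3 -c "
from held import *
from bl import blanks
to(.6155,-.313,.34,96.4)
for n in ('side',): held(n,.48,-.083,.0416,'h3'); blanks(n)"
```

```text
t 30.9 pos [ 0.4793 -0.0832  0.3411] rot [-179.9865   -0.0054    0.0678] F [ 0.1542 -0.5664 -0.9602] gap 0.038364715427742384 q [-48.  30.  69. 121. -35.  54. -49.]
 turn (tool rotvec) [-0.0001 -0.0003 -1.6813]  shift units after turn [-8.1173  3.6582  0.0376]
side 720 x range [0.416  0.5558] (0.48713284301757814, -0.08292536926269531, 143.21231079101562, 59.51447296142578, -0.44347381591796875)
  end -1 121 [ 0.4241 -0.0905  0.0481] x 0.415479441802798 0.4348515811275266
  end 1 118 [ 0.5361 -0.0911  0.0495] x 0.5252502244230516 0.5586359236013638
side obj 649 (0.6153900146484375, -0.3145272521972656, 132.20306396484375, 32.10032653808594, -84.05484104156494) zmax 0.03491294460862045 rgb [105. 100. 102.]
side obj 473 (0.3054932556152344, -0.20448405456542967, 108.69762420654297, 29.175132751464844, 78.63101959228516) zmax 0.03465680473898884 rgb [ 91.  42. 115.]
```

View pics/h3_side.png

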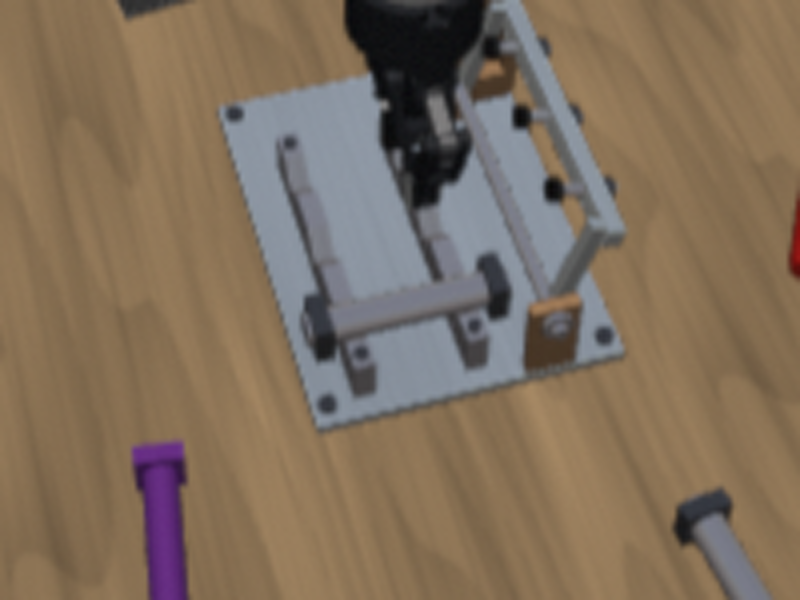

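play_rows --steps '[[[0,0,0],[0,0,-0.14],0.5],[[0,0,0],[0,0,-0.14],0.5],[[0,0,0],[0,0,-0.14],0.5],[[0,0,0],[0,0,-0.14],0.5],[[0,0,0],[0,0,-0.14],0.5],[[0,0,0],[0,0,-0.14],0.5],[[0,0,0],[0,0,-0.14],0.5],[[0,0,0],[0,0,-0.14],0.5],[[0,0,0],[0,0,-0.14],0.5],[[0,0,0],[0,0,-0.14],0.5],[[0,0,0],[0,0,-0.14],0.5],[[0,0,0],[0,0,-0.14],0.5]]'

```text
time: 32.2
tool_pos: [0.4792, -0.0831, 0.3393]
tool_rot: [-180.0, -0.0, 96.7]
wrist_force: [-0.5, -0.4, 0.0]
finger_gap: 0.0427
```

play_rows --steps '[[[-0.6,0.27,0],[0,0,0],0.5],[[-0.9,0.4,0],[0,0,0],0.5],[[-0.9,0.4,0],[0,0,0],0.5],[[-0.9,0.4,0],[0,0,0],0.5],[[-0.9,0.4,0],[0,0,0],0.5],[[-0.9,0.4,0],[0,0,0],0.5],[[-0.9,0.4,0],[0,0,0],0.5],[[-0.9,0.4,0],[0,0,0],0.5],[[-0.9,0.4,0],[0,0,0],0.5],[[-0.3,0.2,0],[0,0,0],0.5],[[0,0,0],[0,0,0],0.5],[[0,0,0],[0,0,0],0.5]]'

```text
time: 33.4
tool_pos: [0.6155, -0.3114, 0.3389]
tool_rot: [-179.9, -0.1, 96.4]
wrist_force: [-0.9, -0.3, -0.1]
finger_gap: 0.0423
```

```bash
python3 -c "
from bl import *
to(.6157,-.313,.1785,96.4)
for n in ('top','side'): blanks(n)"
```

```text
t 33.4 pos [ 0.6155 -0.3114  0.3389] rot [-179.9324   -0.0951   96.3786] F [-0.8603 -0.2737 -0.1435] gap 0.04225316903801952 q [ -2.  39.  40.  91. -28.  61.  52.]
 turn (tool rotvec) [-0.0012 -0.0017 -0.0004]  shift units after turn [-0.0542  0.0006  5.3467]
top obj 405 (0.615470947265625, -0.31038531494140625, 128.91062927246094, 30.40105628967285, -83.42071151733398) zmax 0.03569386904772394 rgb [159. 147. 139.]
side obj 651 (0.6158936157226562, -0.31538681030273436, 131.21856689453125, 33.90873336791992, -83.49965047836304) zmax 0.035061045500230495 rgb [116. 111. 113.]
side obj 475 (0.30575433349609377, -0.2038172607421875, 109.7625732421875, 29.227060317993164, 78.47982788085938) zmax 0.03568859692549215 rgb [101.  48. 126.]
```

play_rows --steps '[[[-0.05,0,0.4],[0,0,0],0.5],[[0,0,0.9],[0,0,0],0.5],[[0,0,0.9],[0,0,0],0.5],[[0,0,0.9],[0,0,0],0.5],[[0,0,0.9],[0,0,0],0.5],[[0,0,0.6],[0,0,0],0.5],[[0,0,0.4],[0,0,0],0.5],[[0,0,0.3],[0,0,0],0.5],[[0,0,0],[0,0,0],0.5],[[0,0,0],[0,0,0],0.5]]'

```text
time: 34.5
tool_pos: [0.6164, -0.3142, 0.1814]
tool_rot: [179.9, 0.0, 96.4]
wrist_force: [0.2, -0.4, 0.5]
finger_gap: 0.0427
```

```bash
python3 -c "
from bl import *
to(.6157,-.313,.1785,96.5)"
```

```text
t 34.5 pos [ 0.6164 -0.3142  0.1814] rot [179.9337   0.0446  96.3542] F [ 0.1534 -0.4203  0.4598] gap 0.042680178575398846 q [  2.  50.  33.  94. -35.  47.  57.]
 turn (tool rotvec) [ 0.0012  0.0008 -0.0025]  shift units after turn [ 0.0412 -0.0171  0.0966]
```

play_rows --steps '[[[0.04,0,0.1],[0,0,0],0.5],[[0,0,0],[0,0,0],0],[[0,0,0],[0,0,0],0],[[0,0,0],[0,0,0],0],[[0,0,0],[0,0,0],0],[[0,0,0],[0,0,0],0]]'

```text
time: 35.1
tool_pos: [0.6161, -0.3127, 0.1783]
tool_rot: [180.0, -0.0, 96.4]
wrist_force: [-1.4, 1.7, 5.6]
finger_gap: 0.02
```

play_rows --steps '[[[0,0,-0.4],[0,0,0],0],[[0,0,-0.8],[0,0,0],0],[[0,0,-0.8],[0,0,0],0],[[0,0,-0.8],[0,0,0],0],[[0,0,-0.8],[0,0,-0.146],0],[[0,0,-0.8],[0,0,-0.146],0],[[0,0,-0.4],[0,0,-0.146],0],[[0,0,0],[0,0,-0.146],0],[[0,0,0],[0,0,-0.146],0],[[0,0,0],[0,0,-0.146],0],[[0,0,0],[0,0,-0.146],0],[[0,0,0],[0,0,-0.146],0]]'

```text
time: 36.3
tool_pos: [0.6155, -0.3127, 0.3215]
tool_rot: [-180.0, -0.0, 163.6]
wrist_force: [-0.0, 0.2, -3.0]
finger_gap: 0.02
```

play_rows --steps '[[[0,0,0],[0,0,-0.146],0],[[0,0,0],[0,0,-0.146],0],[[0,0,0],[0,0,0],0]]'

```text
time: 36.6
tool_pos: [0.6155, -0.313, 0.3216]
tool_rot: [180.0, -0.0, 180.0]
wrist_force: [1.2, -1.2, -2.4]
finger_gap: 0.0195
```

```bash
python3 -c "
from bl import *
to(.480,-.0235,.32,180)"
```

```text
t 36.6 pos [ 0.6155 -0.313   0.3216] rot [179.9854  -0.0077 179.9935] F [ 1.2152 -1.1769 -2.3567] gap 0.01946541971760123 q [ 11.  36.  19.  90. -13.  56. 124.]
 turn (tool rotvec) [ 0.0003 -0.0001 -0.0001]  shift units after turn [4.5154 9.6494 0.0548]
```

play_rows --steps '[[[0.5,0,0],[0,0,0],0],[[0.9,0.3,0],[0,0,0],0],[[0.9,0.5,0],[0,0,0],0],[[0.9,0.5,0],[0,0,0],0],[[0.9,0.5,0],[0,0,0],0],[[0.4,0.9,0],[0,0,0],0],[[0,0.95,0],[0,0,0],0],[[0,0.95,0],[0,0,0],0],[[0,0.95,0],[0,0,0],0],[[0,0.95,0],[0,0,0],0],[[0,0.95,0],[0,0,0],0],[[0,0.95,0],[0,0,0],0]]'

```text
time: 37.8
tool_pos: [0.4806, -0.0598, 0.3219]
tool_rot: [180.0, 0.0, 179.7]
wrist_force: [1.0, 0.1, -1.7]
finger_gap: 0.02
```

play_rows --steps '[[[0,0.8,0],[0,0,0],0],[[0,0.45,0.3],[0,0,0],0],[[0,0,0.7],[0,0,0],0],[[0,0,0.7],[0,0,0],0],[[0,0,0.7],[0,0,0],0],[[0,0,0.6],[0,0,0],0],[[0,0,0],[0,0,0],0],[[0,0,0],[0,0,0],0],[[0,0,0],[0,0,0],0]]'

```text
time: 38.7
tool_pos: [0.4813, -0.0235, 0.2323]
tool_rot: [-180.0, 0.1, 179.9]
wrist_force: [0.2, 0.2, -1.6]
finger_gap: 0.02
```

```bash
python3 -c "
from held import *
s=bot.sense();p=s['tool_pos']
to(.480,-.0235,.2055,180)
for n in ('side','top'): held(n,p[0],p[1],p[2]-.1633,'h4')"
```

```text
t 38.7 pos [ 0.4813 -0.0235  0.2323] rot [-179.992     0.0911  179.9354] F [ 0.2215  0.1758 -1.6452] gap 0.019951606644590746 q [-12.  26.  13. 122. -11.  32.  99.]
 turn (tool rotvec) [-0.0001  0.0016 -0.0011]  shift units after turn [0.0438 0.0007 0.8946]
side 543 x range [0.4168 0.5638] (0.492219482421875, -0.029622913360595703, 151.64300537109375, 58.098663330078125, 4.95587682723999)
  end -1 121 [ 0.4253 -0.0309  0.0757] x 0.41614932422683243 0.4362739641768904
  end 1 191 [ 0.5455 -0.0279  0.0711] x 0.5264257328606077 0.5661172991018355
top 233 x range [0.4176 0.5632] (0.4904156494140625, -0.017055444717407227, 146.3463592529297, 36.005985260009766, 3.305048942565918)
  end -1 82 [ 0.4262 -0.0232  0.081 ] x 0.417559180746496 0.43604094886034744
  end 1 85 [ 0.5496 -0.0136  0.071 ] x 0.5264742473118782 0.5633872096117009
```

View pics/h4_side.png

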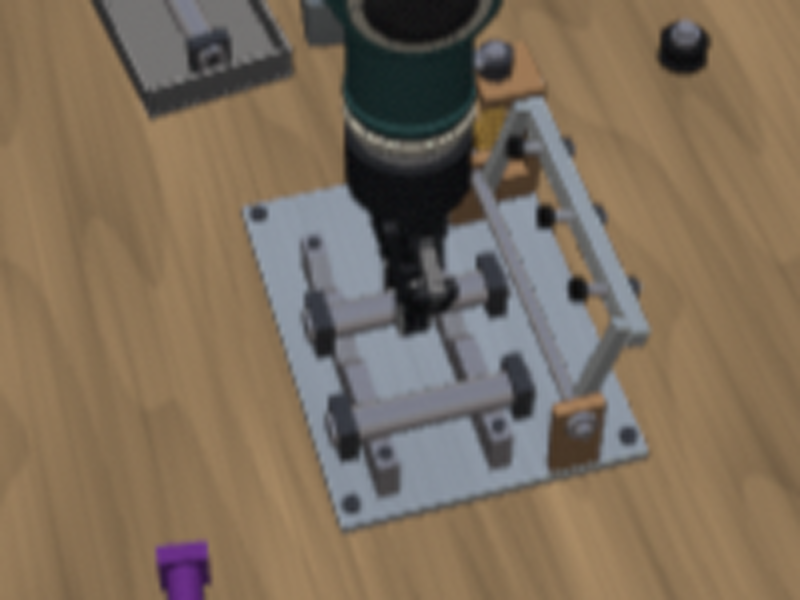

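play_rows --steps '[[[0.05,0,0.4],[0,0,0],0],[[0,0,0.3],[0,0,0],0],[[0,0,0.15],[0,0,0],0],[[0,0,0.06],[0,0,0],0],[[0,0,0],[0,0,0],0],[[0,0,0],[0,0,0],0]]'

```text
time: 39.4
tool_pos: [0.4789, -0.0235, 0.2046]
tool_rot: [180.0, -0.1, 180.0]
wrist_force: [-3.8, -0.6, 8.4]
finger_gap: 0.0199
```

play_rows --steps '[[[0,0,0],[0,0,0],0.4],[[0,0,0],[0,0,0],0.45],[[0,0,0],[0,0,0],0.45],[[0,0,-0.3],[0,0,0],0.45],[[0,0,-0.6],[0,0,0],0.45],[[0,0,-0.9],[0,0,0],0.45],[[0,0,-0.9],[0,0,0],0.45],[[0,0,-0.9],[0,0,0],0.45],[[0,0,-0.9],[0,0,0],0.45],[[0,0,-0.9],[0,0,0],0.45],[[0,0,-0.9],[0,0,0],0.45]]'

```text
time: 40.5
tool_pos: [0.479, -0.0233, 0.3951]
tool_rot: [180.0, 0.0, 180.0]
wrist_force: [0.6, -0.5, 0.0]
finger_gap: 0.0387
```

```bash
python3 -c "
from held import *
to(.537,.113,.39,180)
for y in (-.083,-.0235): held('side',.48,y,.0416,'h5')
c=bot.read_camera('top'); cv2.imwrite('pics/t9.png',c['pixels'][:,:,::-1])
c=bot.read_camera('side'); P=cloud(c).reshape(-1,3); k=(P[:,0]>.52)&(P[:,0]<.56)&(P[:,1]>.09)&(P[:,1]<.14)&(P[:,2]>.142)&(P[:,2]<.19); h=P[k]; print('handle',len(h),h.mean(0),axis(h[:,:2]))
"
```

```text
t 40.5 pos [ 0.479  -0.0233  0.3951] rot [179.9915   0.0402 179.9988] F [ 0.5574 -0.4908  0.0452] gap 0.0386757145897926 q [-17.  11.  17. 117.  -4.  53.  93.]
 turn (tool rotvec) [ 0.0001  0.0007 -0.    ]  shift units after turn [-1.9329  4.5424  0.1688]
side 717 x range [0.4162 0.5557] (0.48753564453125, -0.08352493286132813, 144.72348022460938, 58.81120681762695, -0.08568572998046875)
  end -1 120 [ 0.424  -0.0901  0.0481] x 0.4151645196688204 0.4348336003086621
  end 1 120 [ 0.536  -0.0898  0.0492] x 0.5250409305582039 0.5598951655492999
side 678 x range [0.4145 0.5446] (0.4858540954589844, -0.023467498779296873, 144.39573669433594, 59.49721908569336, 0.10086853802204132)
  end -1 119 [ 0.423  -0.0306  0.048 ] x 0.4136616398409937 0.43482679394324036
  end 1 108 [ 0.5347 -0.031   0.049 ] x 0.5252953094393376 0.5580600575501279
handle 0 [nan nan nan] (0.0, 0.0, 0.0, 0.0, 0.0)<string>:6: RuntimeWarning: Mean of empty slice.
  ret = um.true_divide(
```

View pics/h5_side.png

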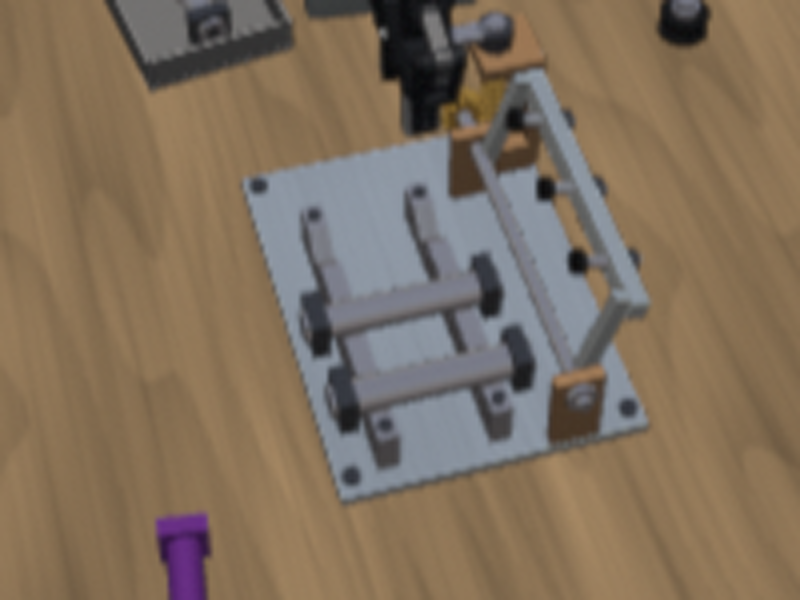

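View pics/t9.png

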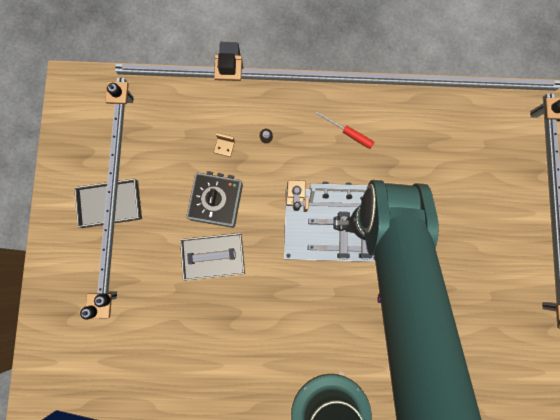

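Both blanks sit in grooves 1 and 2, and the finished shaft is flat in the tray. I'll locate the crank handle.

```bash
python3 -c "
from h import *
c=bot.read_camera('top'); P=cloud(c).reshape(-1,3); k=(P[:,0]>.51)&(P[:,0]<.57)&(P[:,1]>.07)&(P[:,1]<.15)&(P[:,2]>.145)&(P[:,2]<.19); h=P[k]; print('handle',len(h),h.mean(0),axis(h[:,:2]),h.min(0),h.max(0))
to(.5375,.108,.3225,181)
"
```

```text
handle 56 [0.5349 0.1115 0.1761] (0.535845703125, 0.11136711120605469, 16.781253814697266, 15.666053771972656, -86.51443982124329) [0.528  0.103  0.1458] [0.5441 0.1198 0.1854]
t 40.75 pos [ 0.4789 -0.0232  0.3931] rot [ 179.9899   -0.0232 -179.9919] F [-0.1577 -0.0715 -0.3135] gap 0.03855648002338981 q [-17.  11.  17. 117.  -4.  53.  93.]
 turn (tool rotvec) [ 0.0002 -0.0004 -0.0173]  shift units after turn [-2.0293  4.3377  2.3521]
```

play_rows --steps '[[[0,0,0],[0,0,-0.017],0.8],[[-0.4,0.88,0],[0,0,0],0.8],[[-0.4,0.88,0],[0,0,0],0.8],[[-0.4,0.88,0],[0,0,0],0.8],[[-0.4,0.88,0],[0,0,0],0.8],[[-0.42,0.87,0],[0,0,0],0.8],[[0,0,0],[0,0,0],0.8],[[0,0,0],[0,0,0],0.8],[[0,0,0],[0,0,0],0.8]]'

```text
time: 41.65
tool_pos: [0.5373, 0.1083, 0.3925]
tool_rot: [-179.9, -0.1, -179.1]
wrist_force: [0.4, -0.9, -0.4]
finger_gap: 0.0682
```

```bash
python3 -c "
from h import *
to(.5372,.1095,.3225,181)
"
```

```text
t 41.65 pos [0.5373 0.1083 0.3925] rot [-179.9381   -0.0971 -179.0895] F [ 0.4153 -0.8955 -0.3981] gap 0.06822855615600094 q [-26.  18.  13. 108.  -5.  55.  80.]
 turn (tool rotvec) [-0.0011 -0.0017 -0.0016]  shift units after turn [0.0042 0.0387 2.3331]
```

play_rows --steps '[[[0,0.04,0.5],[0,0,0],0.8],[[0,0,0.8],[0,0,0],0.8],[[0,0,0.6],[0,0,0],0.8],[[0,0,0.42],[0,0,0],0.8],[[0,0,0],[0,0,0],0.8],[[0,0,0],[0,0,0],0],[[0,0,0],[0,0,0],0],[[0,0,0],[0,0,0],0],[[0,0,0],[0,0,0],0],[[0,0,0],[0,0,0],0],[[0,0,0],[0,0,0],0],[[0,0,0],[0,0,0],0]]'

```text
time: 42.85
tool_pos: [0.5379, 0.1112, 0.3247]
tool_rot: [179.9, 0.1, -179.0]
wrist_force: [-1.4, 1.1, 6.6]
finger_gap: 0.0162
```

```bash
python3 -c "
from h import *
to(.5372,.1095,.3225,181)
"
```

```text
t 42.85 pos [0.5379 0.1112 0.3247] rot [ 179.9422    0.084  -178.9922] F [-1.3887  1.1111  6.5657] gap 0.016170427884998898 q [-25.  23.  12. 111.  -6.  47.  82.]
 turn (tool rotvec) [0.001  0.0015 0.0001]  shift units after turn [ 0.0248 -0.0559  0.0729]
```

play_rows --steps '[[[-0.03,0.36,0],[0,0,0],0],[[-0.15,0.36,0],[0,0,0],0],[[-0.24,0.31,0],[0,0,0],0],[[-0.31,0.24,0],[0,0,0],0],[[-0.36,0.15,0],[0,0,0],0],[[-0.39,0.05,0],[0,0,0],0],[[-0.39,-0.05,0],[0,0,0],0],[[-0.36,-0.15,0],[0,0,0],0],[[-0.31,-0.24,0],[0,0,0],0],[[-0.24,-0.31,0],[0,0,0],0],[[0,0,0],[0,0,0],0]]'

```text
time: 43.95
tool_pos: [0.6215, 0.1341, 0.3248]
tool_rot: [179.9, 0.1, -179.0]
wrist_force: [1.4, 1.0, 4.1]
finger_gap: 0.0162
```

```bash
python3 -c "
from h import *
to(.5822+.045*np.cos(np.radians(30.5)),.1101+.045*np.sin(np.radians(30.5)),.3247,181)
"
```

```text
t 43.95 pos [0.6215 0.1341 0.3248] rot [ 179.902     0.1278 -179.0343] F [1.3591 1.0195 4.0547] gap 0.01623106464575275 q [-24.  30.  12.  98.  -8.  52.  82.]
 turn (tool rotvec) [ 0.0017  0.0022 -0.0006]  shift units after turn [ 0.0197 -0.0368  0.0027]
```

play_rows --steps '[[[-0.15,-0.36,0],[0,0,0],0],[[-0.05,-0.39,0],[0,0,0],0],[[0.05,-0.39,0],[0,0,0],0],[[0.15,-0.36,0],[0,0,0],0],[[0.24,-0.31,0],[0,0,0],0],[[0.31,-0.24,0],[0,0,0],0],[[0.36,-0.15,0],[0,0,0],0],[[0.39,-0.05,0],[0,0,0],0],[[0.39,0.05,0],[0,0,0],0],[[0.36,0.15,0],[0,0,0],0],[[0.31,0.24,0],[0,0,0],0],[[0.24,0.31,0],[0,0,0],0]]'

```text
time: 45.15
tool_pos: [0.5449, 0.086, 0.3248]
tool_rot: [-179.9, 0.4, -179.1]
wrist_force: [7.2, -3.0, 0.1]
finger_gap: 0.0162
```

play_rows --steps '[[[0.15,0.36,0],[0,0,0],0],[[0.05,0.39,0],[0,0,0],0],[[-0.05,0.39,0],[0,0,0],0],[[-0.15,0.36,0],[0,0,0],0],[[-0.24,0.31,0],[0,0,0],0],[[-0.31,0.24,0],[0,0,0],0],[[-0.36,0.15,0],[0,0,0],0],[[-0.39,0.05,0],[0,0,0],0],[[-0.39,-0.05,0],[0,0,0],0],[[-0.36,-0.15,0],[0,0,0],0],[[-0.31,-0.24,0],[0,0,0],0],[[-0.24,-0.31,0],[0,0,0],0]]'

```text
time: 46.35
tool_pos: [0.6205, 0.1363, 0.3247]
tool_rot: [179.8, -0.0, -178.9]
wrist_force: [-4.4, 5.4, 7.4]
finger_gap: 0.0161
```

```bash
python3 -c "
from h import *
to(.5822+.045*np.cos(np.radians(30.5)),.1101+.045*np.sin(np.radians(30.5)),.3247,181)
c=bot.read_camera('side'); cv2.imwrite('pics/s10.png',cv2.resize(c['pixels'][100:340,180:420],(600,600))[:,:,::-1])"
```

```text
t 46.35 pos [0.6205 0.1363 0.3247] rot [ 179.7886   -0.0374 -178.8681] F [-4.4126  5.4486  7.4285] gap 0.01607338724768437 q [-24.  30.  12.  98.  -8.  52.  82.]
 turn (tool rotvec) [ 0.0037 -0.0007  0.0023]  shift units after turn [-0.0133 -0.1119 -0.001 ]
```

View pics/s10.png

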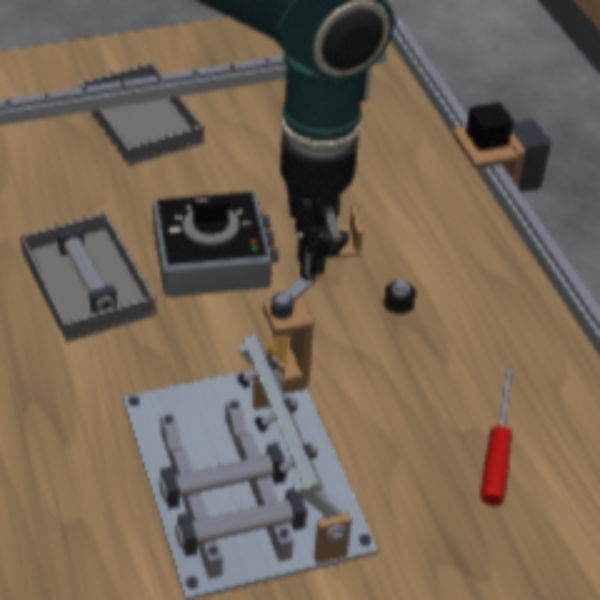

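The bar is coming down and the shafts stay seated. Continuing: 38 rows left to the stop.

play_rows --steps '[[[-0.15,-0.36,0],[0,0,0],0],[[-0.05,-0.39,0],[0,0,0],0],[[0.05,-0.39,0],[0,0,0],0],[[0.15,-0.36,0],[0,0,0],0],[[0.24,-0.31,0],[0,0,0],0],[[0.31,-0.24,0],[0,0,0],0],[[0.36,-0.15,0],[0,0,0],0],[[0.39,-0.05,0],[0,0,0],0],[[0.39,0.05,0],[0,0,0],0],[[0.36,0.15,0],[0,0,0],0],[[0.31,0.24,0],[0,0,0],0],[[0.24,0.31,0],[0,0,0],0]]'

```text
time: 47.6
tool_pos: [0.5448, 0.086, 0.3248]
tool_rot: [-179.9, 0.4, -179.1]
wrist_force: [6.7, -2.0, -1.1]
finger_gap: 0.0165
```

play_rows --steps '[[[0.15,0.36,0],[0,0,0],0],[[0.05,0.39,0],[0,0,0],0],[[-0.05,0.39,0],[0,0,0],0],[[-0.15,0.36,0],[0,0,0],0],[[-0.24,0.31,0],[0,0,0],0],[[-0.31,0.24,0],[0,0,0],0],[[-0.36,0.15,0],[0,0,0],0],[[-0.39,0.05,0],[0,0,0],0],[[-0.39,-0.05,0],[0,0,0],0],[[-0.36,-0.15,0],[0,0,0],0],[[-0.31,-0.24,0],[0,0,0],0],[[-0.24,-0.31,0],[0,0,0],0]]'

```text
time: 48.8
tool_pos: [0.6205, 0.1362, 0.3247]
tool_rot: [179.8, -0.0, -178.9]
wrist_force: [-4.0, 5.0, 5.6]
finger_gap: 0.0164
```

play_rows --steps '[[[-0.15,-0.36,0],[0,0,0],0],[[-0.05,-0.39,0],[0,0,0],0],[[0.05,-0.39,0],[0,0,0],0],[[0.15,-0.36,0],[0,0,0],0],[[0.24,-0.31,0],[0,0,0],0],[[0.31,-0.24,0],[0,0,0],0],[[0.36,-0.15,0],[0,0,0],0],[[0.39,-0.05,0],[0,0,0],0],[[0.39,0.05,0],[0,0,0],0],[[0.36,0.15,0],[0,0,0],0],[[0,0,0],[0,0,0],0]]'

```text
time: 49.9
tool_pos: [0.5605, 0.0719, 0.3248]
tool_rot: [179.9, 0.2, -179.0]
wrist_force: [1.5, 2.2, 3.3]
finger_gap: 0.0166
```

```bash
python3 -c "
from h import *
to(.5822+.045*np.cos(np.radians(240.5)),.1101+.045*np.sin(np.radians(240.5)),.3247,181)
c=bot.read_camera('side'); cv2.imwrite('pics/s11.png',cv2.resize(c['pixels'][100:340,180:420],(600,600))[:,:,::-1])"
```

```text
t 49.9 pos [0.5605 0.0719 0.3248] rot [ 179.9424    0.1933 -178.9632] F [1.4691 2.1931 3.2786] gap 0.016576449218050203 q [-20.  24.  12. 109.  -7.  48.  86.]
 turn (tool rotvec) [0.001  0.0034 0.0006]  shift units after turn [ 0.0151 -0.0318  0.0017]
```

View pics/s11.png

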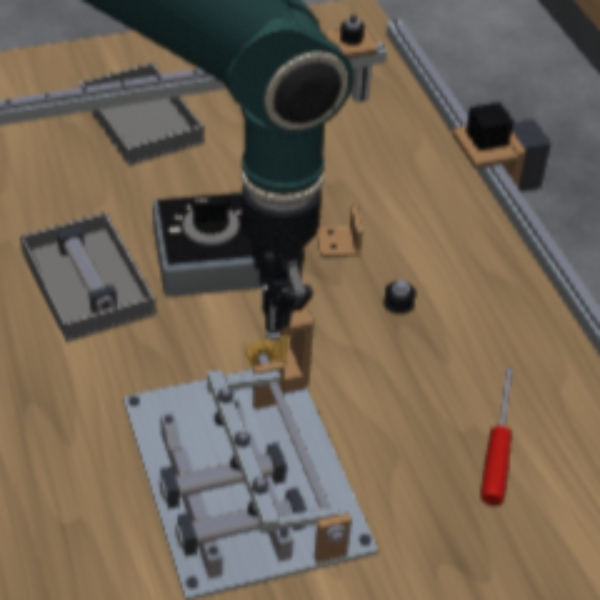

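play_rows --steps '[[[0.31,0.24,0],[0,0,0],0],[[0.24,0.31,0],[0,0,0],0],[[0,0,0],[0,0,0],0]]'

```text
time: 50.25
tool_pos: [0.5443, 0.0875, 0.3247]
tool_rot: [-180.0, 0.2, -179.0]
wrist_force: [2.7, 0.8, 4.8]
finger_gap: 0.0165
```

play_rows --steps '[[[0.15,0.36,0],[0,0,0],0],[[0,0,0],[0,0,0],0]]'

```text
time: 50.45
tool_pos: [0.5398, 0.0975, 0.3246]
tool_rot: [-179.9, 0.2, -179.0]
wrist_force: [2.9, -1.9, 6.2]
finger_gap: 0.0164
```

play_rows --steps '[[[0.05,0.39,0],[0,0,0],0],[[0,0,0],[0,0,0],0]]'

```text
time: 50.65
tool_pos: [0.5379, 0.1087, 0.3246]
tool_rot: [-179.9, 0.1, -179.1]
wrist_force: [1.7, -2.0, 8.4]
finger_gap: 0.0162
```

play_rows --steps '[[[-0.03,0.25,0],[0,0,0],0],[[0,0,0],[0,0,0],0]]'

```text
time: 50.85
tool_pos: [0.5384, 0.113, 0.3245]
tool_rot: [-179.6, -0.1, -179.2]
wrist_force: [-2.2, -10.4, 13.0]
finger_gap: 0.0161
```

play_rows --steps '[[[-0.03,0.15,0],[0,0,0],0],[[0,0,0],[0,0,0],0]]'

```text
time: 51.05
tool_pos: [0.5389, 0.1141, 0.3244]
tool_rot: [-179.4, -0.3, -179.3]
wrist_force: [-4.8, -19.9, 17.6]
finger_gap: 0.0161
```

The crank is on its lower stop: the force rose to 20 N with almost no motion. Relieving, releasing and lifting.

play_rows --steps '[[[0.03,-0.2,0],[0,0,0],0],[[0,0,0],[0,0,0],0.5],[[0,0,0],[0,0,0],0.5],[[0,0,0],[0,0,0],0.5],[[0,0,-0.5],[0,0,0],0.5],[[0,0,-0.9],[0,0,0],0.5],[[0,0,-0.9],[0,0,0],0.5],[[0,0,0],[0,0,0],0.5],[[0,0,0],[0,0,0],0.5]]'

```text
time: 51.95
tool_pos: [0.5377, 0.1163, 0.3926]
tool_rot: [180.0, -0.0, -179.0]
wrist_force: [-0.1, -0.5, -0.7]
finger_gap: 0.0428
```

```bash
python3 - <<'E'
from h import *
to()
from scipy.spatial import ConvexHull
for n in ('top','side'):
    c=bot.read_camera(n); P=cloud(c).reshape(-1,3)
    k=(abs(P[:,0]-.562)<.04)&(abs(P[:,1]-.325)<.04)&(P[:,2]>.088)&(P[:,2]<.106); h=P[k]; print(n,len(h),axis(h[:,:2]),h[:,2].max())
    k=(abs(P[:,0]-.562)<.1)&(abs(P[:,1]-.325)<.1)&(P[:,2]>.048)&(P[:,2]<.06); h=P[k]; print(" box",len(h),axis(h[:,:2]))
    u,v=proj(c,[.562,.325,.09]).astype(int); im=c["pixels"][v-40:v+40,u-50:u+50]; cv2.imwrite(f"pics/sel_{n}.png",cv2.resize(im,(600,480),interpolation=cv2.INTER_CUBIC)[:,:,::-1])
    print(bot.spot_point(n,"selector_grip")[:1])
    if n=="side": cv2.imwrite('pics/s12.png',cv2.resize(c['pixels'][100:340,180:420],(600,600))[:,:,::-1])
E
```

```text
t 51.95 pos [0.5377 0.1163 0.3926] rot [ 179.9837   -0.002  -178.9696] F [-0.1386 -0.4611 -0.661 ] gap 0.04284363519561369 q [-25.  18.  12. 107.  -4.  55.  79.]
 turn (tool rotvec) [ 0.0003 -0.     -0.    ]  shift units after turn [0. 0. 0.]
top 94 (0.5657658081054687, 0.3306905517578125, 41.403564453125, 14.440950393676758, -7.342536926269531) 0.10421446784843852
 box 1813 (0.5658768920898437, 0.3305179138183594, 130.09942626953125, 129.7229766845703, 81.76862335205078)
[{'xy': [212.1, 194.0], 'score': 0.56}]
side 68 (0.5623314819335937, 0.32832440185546874, 34.97079849243164, 20.409534454345703, -5.7368621826171875) 0.10163846361434235
 box 637 (0.5649247436523438, 0.3258366088867187, 136.46002197265625, 128.4049835205078, 82.3326644897461)
[{'xy': [262.7, 181.1], 'score': 0.65}]
```

View pics/sel_top.png

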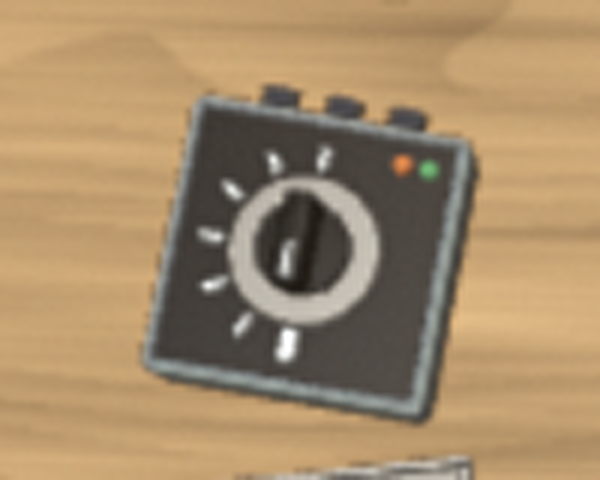

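View pics/s12.png

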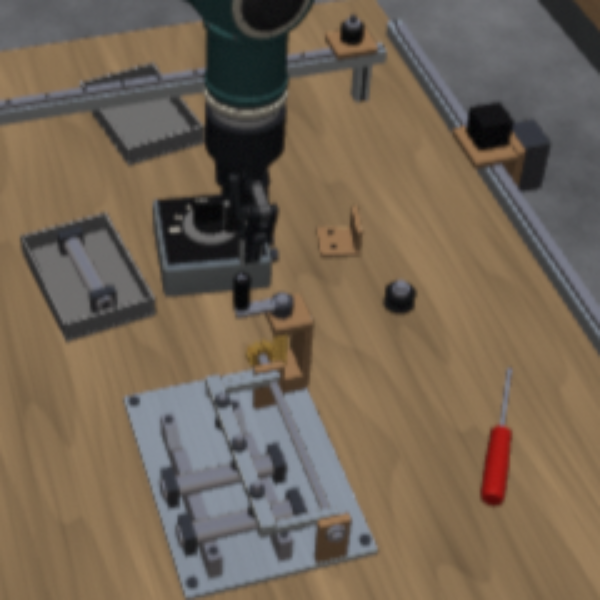

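The bar is down on both shafts. The selector's white line is on the off tick (crop, (285,345)). I'll check the heights around the knob.

```bash
python3 - <<'E'
from h import *
c=bot.read_camera('top'); P=cloud(c).reshape(-1,3); r=np.hypot(P[:,0]-.565,P[:,1]-.330)
for a,b in ((0,.008),(.010,.016),(.016,.021),(.021,.026),(.026,.031),(.031,.036),(.036,.045)):
    z=P[(r>a)&(r<b)&(P[:,2]<.12),2]; print(a,b,np.percentile(z,[5,50,95]))
to(.565,.3293,.39,172.4)
E
```

```text
0 0.008 [0.0741 0.098  0.1009]
0.01 0.016 [0.0663 0.0833 0.1012]
0.016 0.021 [0.0624 0.0694 0.0997]
0.021 0.026 [0.0573 0.0614 0.0693]
0.026 0.031 [0.058  0.0614 0.0646]
0.031 0.036 [0.0526 0.0586 0.0632]
0.036 0.045 [0.0523 0.0555 0.0584]
t 52.2 pos [0.5376 0.1159 0.3916] rot [-179.9625   -0.1184 -179.0054] F [-0.1484 -0.0302 -0.5629] gap 0.04279317431184928 q [-25.  18.  12. 107.  -4.  55.  79.]
 turn (tool rotvec) [-0.0008 -0.002   0.15  ]  shift units after turn [0.0345 7.1715 0.0524]
```

play_rows --steps '[[[0,0,0],[0,0,0.149],0.5],[[0,0.4,0],[0,0,0],0.5],[[0,0.9,0],[0,0,0],0.5],[[0,0.95,0],[0,0,0],0.5],[[0,0.95,0],[0,0,0],0.5],[[0,0.95,0],[0,0,0],0.5],[[0,0.95,0],[0,0,0],0.5],[[0,0.95,0],[0,0,0],0.5],[[0,0.7,0],[0,0,0],0.5],[[0,0.42,0],[0,0,0],0.5],[[0,0,0],[0,0,0],0.5],[[0,0,0],[0,0,0],0.5]]'

```text
time: 53.4
tool_pos: [0.5662, 0.3284, 0.3923]
tool_rot: [-179.9, -0.0, 172.5]
wrist_force: [0.2, -0.9, 0.2]
finger_gap: 0.0427
```

play_rows --steps '[[[0,0,0.4],[0,0,0],0.5],[[0,0,0.9],[0,0,0],0.5],[[0,0,0.9],[0,0,0],0.5],[[0,0,0.5],[0,0,0],0.5],[[0,0,0],[0,0,0],0.5],[[0,0,0],[0,0,0],0.5]]'

```text
time: 54.0
tool_pos: [0.5666, 0.3287, 0.3121]
tool_rot: [180.0, 0.0, 172.4]
wrist_force: [0.5, 1.2, 0.4]
finger_gap: 0.0429
```

```bash
python3 - <<'E'
from h import *
to(.565,.3293,.250,172.4)
E
```

```text
t 54.0 pos [0.5666 0.3287 0.3121] rot [179.99     0.0299 172.408 ] F [0.4541 1.2183 0.3865] gap 0.042908006678861084 q [-40.  33.   9.  96.  -6.  52.  54.]
 turn (tool rotvec) [0.0002 0.0005 0.0001]  shift units after turn [0.0549 0.0137 2.0698]
```

play_rows --steps '[[[0.04,0.01,0.5],[0,0,0],0.5],[[0,0,0.7],[0,0,0],0.5],[[0,0,0.6],[0,0,0],0.5],[[0,0,0.27],[0,0,0],0.5],[[0,0,0],[0,0,0],0.5],[[0,0,0],[0,0,0],0],[[0,0,0],[0,0,0],0],[[0,0,0],[0,0,0],0],[[0,0,0],[0,0,0],0],[[0,0,0],[0,0,0],0]]'

```text
time: 55.0
tool_pos: [0.5655, 0.3307, 0.2511]
tool_rot: [179.8, 0.1, 172.5]
wrist_force: [0.9, 4.9, 5.2]
finger_gap: 0.0127
```

```bash
python3 - <<'E'
from h import *
to(.565,.3293,.250,172.4); print(bot.sense()["torque"])
c=bot.read_camera('side'); cv2.imwrite('pics/s13.png',cv2.resize(c['pixels'][120:270,180:360],(720,600))[:,:,::-1])
E
```

```text
t 55.0 pos [0.5655 0.3307 0.2511] rot [179.8071   0.1326 172.4505] F [0.9184 4.8982 5.1807] gap 0.012722091927521769 q [-39.  37.   8.  97.  -7.  46.  55.]
 turn (tool rotvec) [0.0034 0.0023 0.0009]  shift units after turn [ 0.0098 -0.048   0.0356]
[ 0.8898 -0.2282 -0.3322]
```

View pics/s13.png

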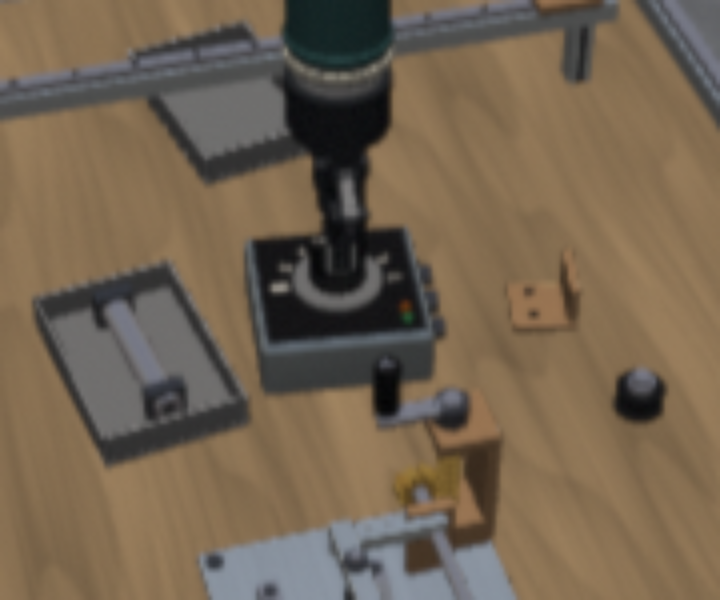

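The knob is gripped (gap 12.7 mm). I'll recentre about 1.5 mm in y, then turn 120° clockwise.

play_rows --steps '[[[0,0.05,0],[0,0,0],0],[[0,0,0],[0,0,0.1],0],[[0,0,0],[0,0,0.14],0],[[0,0,0],[0,0,0.14],0],[[0,0,0],[0,0,0.14],0],[[0,0,0],[0,0,0],0]]'

```text
time: 55.65
tool_pos: [0.5655, 0.331, 0.2511]
tool_rot: [180.0, 0.1, 142.5]
wrist_force: [-1.1, 1.3, 9.5]
finger_gap: 0.013
```

```bash
python3 - <<'E'
from h import *
to(.565,.3293,.250,52.2); print(bot.sense()["torque"])
E
```

```text
t 55.65 pos [0.5655 0.331  0.2511] rot [179.9555   0.0608 142.5255] F [-1.0712  1.2993  9.5219] gap 0.012990507681930457 q [-45.  38.  16.  98. -14.  46.  30.]
 turn (tool rotvec) [0.0014 0.0002 1.5765]  shift units after turn [-0.0567  0.0212  0.0355]
[0.1488 0.2014 0.0051]
```

play_rows --steps '[[[0,0,0],[0,0,0.143],0],[[0,0,0],[0,0,0.143],0],[[0,0,0],[0,0,0.143],0],[[0,0,0],[0,0,0.143],0],[[0,0,0],[0,0,0.143],0],[[0,0,0],[0,0,0.143],0],[[0,0,0],[0,0,0.143],0],[[0,0,0],[0,0,0.143],0],[[0,0,0],[0,0,0.143],0],[[0,0,0],[0,0,0.143],0],[[0,0,0],[0,0,0.143],0],[[0,0,0],[0,0,0],0]]'

```text
time: 56.85
tool_pos: [0.5651, 0.331, 0.251]
tool_rot: [-179.9, 0.0, 52.4]
wrist_force: [-2.7, 0.7, 12.0]
finger_gap: 0.0125
```

```bash
python3 - <<'E'
from h import *
to(.565,.3293,.250,52.2); print(bot.sense()["torque"])
E
```

```text
t 56.85 pos [0.5651 0.331  0.251 ] rot [-179.9392    0.0296   52.3931] F [-2.745   0.7176 11.9882] gap 0.012505273284863621 q [-60.  43.  38.  99. -33.  51. -45.]
 turn (tool rotvec) [-0.0011  0.0005  0.0034]  shift units after turn [-0.047   0.0337  0.0347]
[ 0.2695  0.8425 -0.0006]
```

Turned 120.0°. Opening slowly and retreating straight up.

play_rows --steps '[[[0,0,0],[0,0,0],0.2],[[0,0,0],[0,0,0],0.3],[[0,0,0],[0,0,0],0.5],[[0,0,0],[0,0,0],0.5],[[0,0,-0.4],[0,0,0],0.5],[[0,0,-0.8],[0,0,0],0.5],[[0,0,-0.9],[0,0,0],0.5],[[0,0,-0.9],[0,0,0],0.5],[[0,0,-0.9],[0,0,0],0.5],[[-0.3,0.8,-0.5],[0,0,0],0.5],[[-0.3,0.8,0],[0,0,0],0.5],[[-0.3,0.8,0],[0,0,0],0.5]]'

```text
time: 58.05
tool_pos: [0.6064, 0.265, 0.3834]
tool_rot: [180.0, -0.1, 52.6]
wrist_force: [-0.1, 0.8, -0.7]
finger_gap: 0.0426
```

```bash
python3 - <<'E'
from held import *
to()
for n in ('top','side'):
    c=bot.read_camera(n); P=cloud(c).reshape(-1,3); cv2.imwrite(f"pics/{n}14.png",c["pixels"][:,:,::-1])
    k=(abs(P[:,0]-.565)<.04)&(abs(P[:,1]-.33)<.04)&(P[:,2]>.088)&(P[:,2]<.106); h=P[k]; print(n,"knob",len(h),axis(h[:,:2]) if len(h)>4 else 0)
    u,v=proj(c,[.562,.325,.09]).astype(int); im=c["pixels"][v-40:v+40,u-50:u+50]; cv2.imwrite(f"pics/sel2_{n}.png",cv2.resize(im,(600,480),interpolation=cv2.INTER_CUBIC)[:,:,::-1])
    for y in (-.083,-.0235):
        h=P[(abs(P[:,0]-.43)<.03)&(abs(P[:,1]-y)<.02)&(P[:,2]>.046)&(P[:,2]<.065)]; e=P[(abs(P[:,0]-.535)<.03)&(abs(P[:,1]-y)<.02)&(P[:,2]>.05)&(P[:,2]<.065)]
        print("  shaft",y,len(h),h[:,0].min() if len(h) else 0,h[:,1].mean() if len(h) else 0,len(e),e[:,0].max() if len(e) else 0,e[:,1].mean() if len(e) else 0)
E
```

```text
t 58.05 pos [0.6064 0.265  0.3834] rot [179.9587  -0.1139  52.5563] F [-0.0615  0.797  -0.7209] gap 0.04255531993571776 q [-57.  34.  44.  93. -26.  63. -43.]
 turn (tool rotvec) [ 0.0007 -0.002  -0.    ]  shift units after turn [0. 0. 0.]
top knob 0 0
  shaft -0.083 136 0.4171291045902984 -0.08246212013648294 128 0.5647845382515179 -0.08369270437766563
  shaft -0.0235 144 0.41550874344635735 -0.023066636059651067 140 0.5638446784226021 -0.02409127717885163
side knob 61 (0.5653433837890625, 0.32668438720703125, 50.04590606689453, 13.897663116455078, 52.52336883544922)
  shaft -0.083 152 0.4150993155838476 -0.08781073057508114 130 0.564955339314601 -0.08593263675991493
  shaft -0.0235 138 0.41386540376454783 -0.027986902467594433 117 0.5644738639346586 -0.026339309493075343
```

View pics/top14.png

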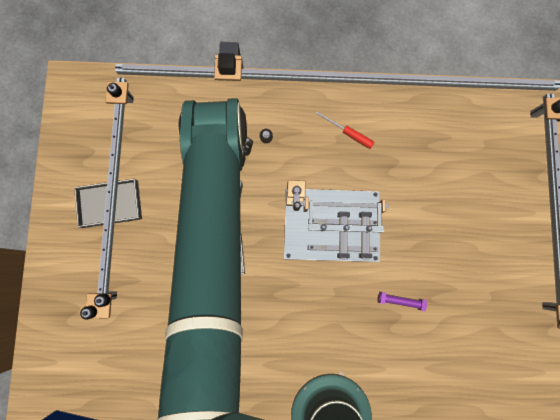

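View pics/sel2_top.png

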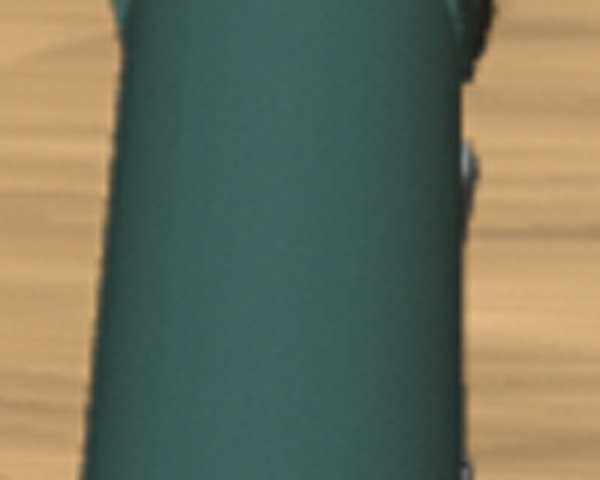

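View pics/side14.png

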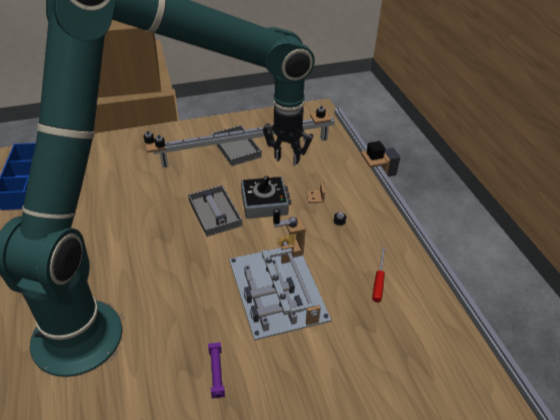

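The knob lies at 52.5°, where four clicks should put it (about 52.4°). The shafts are seated under the bar and the arm is clear of everything, so I'm handing in.

```bash
python3 -c "
from workcell import bot
print(bot.finish_job())"
```

```text
the job is handed in; nothing more can be done
None
```

I did the whole job and handed it in at about 58 s of robot time; no verdict was reported.

**What I did**
- **Bar up:** I cranked the bar to its upper stop, where the force rose to 32 N.
- **Finished shaft:** I laid it in the right-hand grey tray.
- **Blanks:** I found two on the bench. One went into groove 1 (right-hand) and one into groove 2 (middle); groove 3 is empty.
- **Bar down:** I cranked it three turns to the lower stop, where the force rose to 20 N with almost no motion.
- **Selector:** I turned it 120° clockwise.

**Last checks**
- **Shafts:** Both blanks sit in their notches under the bar, centred end to end within about 2 mm by camera. The finished shaft lies flat in the tray.
- **Selector:** The knob was measured at 52.5°, and four clicks should put it at about 52.4°. This came from the side camera only, because the arm hid the knob from the top camera.
- **Bystanders:** The screwdriver, bracket and idler look unmoved.
- **Disagreement:** The two cameras differed by 2 to 5 mm in y. I settled the y positions from where the jaws closed on the parts.

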